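# Shut and latch the specimen case

### The job

Shut the specimen case: close its lid, hook the claw of the draw latch over the keeper on the lid's front, then swing the latch lever all the way down against the case, past centre, so that the claw pulls the lid tight and stays so. Leave the other things on the worktop where they are.

Things in the scene. Friction and masses are not known exactly. Their poses are not given: they have to be found in the camera images.
- case: grey specimen case with three vials on black foam inside, fixed; body 110 mm deep (its x), 170 mm wide (its y), rim 105 mm high, 145 mm with the lid shut. Origin: centre of its underside, z up; the front, with the draw latch in the middle, faces its -x, 55 mm from the origin. Below, 'outward' is the case's -x, 'inward' its +x
- lid (a joint): hinge of the case's lid (rad): 0 = fully shut, grows as the front edge lifts, at most 1.2. The hinge is stiff, so the lid stays where it is left; a push of 1 to 3 N on its front part shuts it. Starts open
- lid_hinge (a point): point on the lid's hinge line (parallel to the case's y), at the back rim, in the middle of the width, 105 mm above the worktop. Shut, the lid reaches from here 120 mm outward (so it overhangs the case's front face by 10 mm) and 40 mm up
- lid_edge (a point): middle of the lid's upper front edge: 120 mm outward and 40 mm above lid_hinge when shut; moves with the lid
- keeper_seat (a point): centre of the claw's bar when seated in the keeper, an upward-open steel trough 18 mm wide (y) on the middle of the lid's front. Its floor is 3 mm below this point, the lid's front 6.5 mm inward, a lip from 4 to 7.5 mm outward, its top 4 mm above this point. Lid shut: 120 mm above the worktop, 16.5 mm outward of the case's front face; moves with the lid
- lever_pivot (a point): axis of the lever's pin (parallel to the case's y), 20 mm outward of the case's front face and 82 mm above the worktop
- lever (a joint): angle of the steel latch lever (rad): 0 = hanging straight down along the case's front (closed), pi/2 = pointing straight outward, pi = up. Stop at -0.12 (just past centre, the fully closed place) and at 2.3. Stiff pin (about 0.09 N m): stays where it is left. Starts between 1.65 and 2.05
- lever_tip (a point): free end of the lever, 55 mm from lever_pivot; the lever is a plate 18 mm wide, 3 mm thick, its last 10 mm bent outward as a lip
- claw_bar (a point): centre of the cross bar at the claw's far end, round, 6 mm thick, 36 mm long along the case's y. The claw is a stirrup: two flat side links (32 mm over both) and this bar, 47 mm from its pin on the lever, which is 12 mm from lever_pivot towards lever_tip. Starts lying on the lever, reaching past its tip. Swings freely: falls back before upright, falls inward on to the lid past upright
- claw (a joint): angle of the claw from lying on the lever (rad): 0 = lying on it (its direction is then 0.15 rad more than the lever's), grows as it is swung up and inward towards the lid. The claw's direction, counted like the lever's angle, is lever + claw + 0.15: pi = straight up
- claw_spring (a joint): stretch of the claw along its length (m): 0 = slack, about 0.003 when it is hooked and the lever is closed (6 N per mm)
- pin_tin: low round tin, green lid, 72 mm across, 27 mm high, standing fast; origin at the centre of its underside
- eraser: eraser 20x42x12 mm, loose, to be left alone; origin at the centre of its underside
- pencil: orange pencil, 140 mm long, 8 mm thick, loose, to be left alone; origin at the centre of its underside
- tealight: tea light, 38 mm across, 15 mm high, standing fast; origin at the centre of its underside
- loupe: black loupe, 52 mm across, 19 mm high, standing fast; origin at the centre of its underside
- mug: spotted mug, 92 mm across, 93 mm high, standing fast; origin at the centre of its underside
- dust_brush: small wooden dust brush, 170 mm long, 15 mm high, loose, to be left alone; origin at the centre of its underside
- pen: black pen, 145 mm long, 9 mm thick, loose, to be left alone; origin at the centre of its underside

How it is judged:
On the way, in this order (a step that is already met when the one before it is completed fails the run):
1. the lid is shut, the latch lever still open (value of joint lid below 0.03 rad and value of joint lever above 0.6 rad), for 0.2 s.
2. the claw's cross bar is over the keeper, behind its lip, with the lever still open and the lid shut (value of joint lid below 0.03 rad and value of joint lever above 0.4 rad and x of claw_bar in the frame of keeper_seat above -0.0045 m and z of claw_bar in the frame of keeper_seat above -0.003 m and distance between claw_bar and keeper_seat below 0.03 m), for 0.3 s.
At the end, for the whole second after the job is handed in: The lid is shut (under 0.03 rad), the claw's cross bar lies in the keeper (within 6 mm of keeper_seat) and is drawn tight (claw stretched by more than 1 mm), and the lever is down past centre (joint below 0 rad) and at rest (value of joint lid below 0.03 rad and value of joint lever below 0 rad and distance between claw_bar and keeper_seat below 0.006 m and value of joint claw_spring above 0.001 m and velocity of joint lever between -0.05 and 0.05 rad/s); the robot touches nothing.
It fails at once if a loose thing beside the case was moved by more than 30 mm (distance of any of eraser, pencil, pen, dust_brush from where it was at the start of the episode above 0.03 m).
It also fails if it takes over 67 s, if anything falls off the work surface, if the arm or the gripper's body presses on something with over 40 N, if the wrist force passes 120 N, or if a joint passes its speed limit or range.

### The arm

A 6-joint arm with a two-finger parallel gripper is mounted at the origin on a cart in front of the work surface, level with it; the furniture and walls round the work are solid. World frame = base frame: x ahead of the robot, y to its left, z up, the work surface at z = 0. Lengths are in m, angles in rad, forces in N, time in s.
With the tool pointing down it reaches from about 0.425 to 0.95 m from the base axis. Payload 3.5 kg.
Tool frame: the origin (TCP) lies at the very end of the fingers, on their centre line; the grasp point (between the pads) lies 19 mm behind it; y points along the fingers, z is the direction in which the jaws open and shut, and the axes are right-handed (so a half turn about y gives the same grasp; the last joint's range is limited). The gripper opens to 85 mm and grips with 20 to 120 N. Pads are 22 mm wide; open, the fingers measure 114 mm over their backs; the gripper's body (76 mm by 85 mm) begins 54 mm behind the grasp point. The pads swing forward as they close: fully open they stand 13 mm farther back than shut.
Start: joints at [-1.286, 0.286, 1.577, -0, 1.279, -0.15], TCP at [0.284, -0.612, 0.203] pointing down, gripper open.
Joint ranges: [-2.77, 2.77], [-0.9, 2.22], [0.21, 2.48], [-1.53, 4.67], [0.24, 2.81], [-2.84, 2.84]. Speed limits (rad/s): [2.79, 2.79, 3.14, 3.14, 3.14, 3.14].

### API

Orientations are given as a unit quaternion [x, y, z, w].
In Python, from plant import ctrl, cams gives the robot as it stands.
- The arm moves only by the tool play_rows, never from a script. Its argument "steps" is a list of rows, each an object of numbers: "claw": the finger opening in cm, from 0 to 8.54; "tx", "ty", "tz": the shift along the tool's x, y, z in cm; "ax", "ay", "az": the turn, a rotation vector about the tool's x, y, z in degrees. A call has 1 to 12 rows; each row is the pose to reach, as a shift and turn from the pose commanded when the call began, along the tool's axes at that moment; what a row does not reach only later rows make up. A row lasts 1/12 s, in which the tool goes at most 41.7 mm and 7.16 degrees, less where a joint would pass 70% of its speed; a pose out of reach is approached as far as the arm can. A call with a gripper value outside its range is refused whole. The fingers move at their own pace and stop on an object; "grip_force" is the grip in N (left out, the last holds). Time passes only in rows, so rows that repeat a pose let the fingers close. It gives the time, the measured TCP pose, the force and the opening at its end, in the units of the state.
- ctrl.get_state(): the state, without advancing time (a new reading comes with each control period).
- cams.read_camera(name): name is "scene" or "top" or "wrist"; returns (picture, depth): 400x640x3 uint8, blue, green, red; 400x640 float32, m along the optical axis (not along the pixel's ray), 0 where there is no reading.
- cams.camera_model(name): a dict with "intrinsics" (3x3 intrinsics, pixels), "rvec" (rotation vector, rad) and "tvec" (3), from world to camera coordinates, as OpenCV has them; the wrist camera has in their place "tool_from_camera" (4x4, takes a point from camera to tool coordinates, whose origin is the TCP and whose axes are the tool frame's). Camera axes: x right, y down, z forward; pixel columns grow to the right and rows downward; lengths in m; the calibration is good to about 2 mm. The wrist camera is an equidistant fisheye: a pixel r from the principal point sees the ray r / f radians off the axis. A picture is of the moment at which its call begins: read the wrist's pose just before it. camera_model takes no time and is no camera call.
- ctrl.sign_off(): hands the job in, once; it reports no verdict.
The state is a dict: "time": time; "qpos": joint angles; "dq": joint speeds; "joint_efforts": joint torques, N m; "eef_pos": TCP position; "tcp_rot": TCP orientation; "contact_force": force on the tool from outside, world axes, zero at the start; "wrist_torque": the same for the moment, N m; "opening": opening from 0.0 (shut) to 1.0 (fully open).
Only numpy, scipy, OpenCV 4.12 (cv2) and the standard library are available. Lean on these libraries where they do the work, as an engineer would, in place of code of your own. Each camera call takes 0.05 s, during which the arm holds its last target.

## Working session

There is one attempt and no reset: what is moved stays moved. The work goes in short steps, Python scripts to look and compute and a tool call to move; the robot and the scene stay as the last step left them, time stands still between calls to the robot, and variables do not carry over. Pictures are saved under pics/ and viewed, and the job is handed in when it is done.

Besides the shell and the picture viewer there is one more tool, called after "Call:" as a command line: name --argument value ..., lists and objects as JSON in quotes. play_rows: Moves the arm, as the interface text tells. Its arguments: {"type":"object","properties":{"steps":{"type":"array","items":{"type":"object","properties":{"claw":{"type":"number"},"tx":{"type":"number"},"ty":{"type":"number"},"tz":{"type":"number"},"ax":{"type":"number"},"ay":{"type":"number"},"az":{"type":"number"}}}},"grip_force":{"type":"number"}},"required":["steps"]}

```bash
ls; mkdir -p pics; cat > h.py <<'E'
import numpy as np,cv2
from scipy.spatial.transform import Rotation as R
from plant import ctrl,cams
def cam(n):
    m=cams.camera_model(n);K=np.array(m['intrinsics']);
    if 'rvec' in m: return K,cv2.Rodrigues(np.array(m['rvec'],float))[0],np.array(m['tvec'],float).ravel()
    return K,np.array(m['tool_from_camera'])
def unproj(n,u,v,d):
    K,Rm,t=cam(n);p=np.array([(u-K[0,2])/K[0,0]*d,(v-K[1,2])/K[1,1]*d,d]);return Rm.T@(p-t)
def cloud(n,dep):
    K,Rm,t=cam(n);v,u=np.mgrid[:400,:640]
    p=np.stack([(u-K[0,2])/K[0,0]*dep,(v-K[1,2])/K[1,1]*dep,dep],-1);return (p-t)@Rm
def proj(n,P):
    K,Rm,t=cam(n);q=Rm@np.asarray(P,float)+t;return (K@(q/q[2]))[:2]
E
python3 - <<'E'
from h import *
s=ctrl.get_state();print(s)
for n in ['scene','top','wrist']:
    im,d=cams.read_camera(n);cv2.imwrite(f'pics/{n}0.png',im);np.save(f'{n}0.npy',d);print(n,cams.camera_model(n))
E
```

```text
pics
{'time': 0.0, 'qpos': array([-1.28599957e+00,  2.87190511e-01,  1.57819084e+00, -9.33696025e-06,
        1.27856211e+00, -1.49975648e-01]), 'dq': array([ 0.00019722,  0.00071101, -0.00218643, -0.00127106, -0.00126557,
        0.00036461]), 'joint_efforts': array([ 1.78768369e-04, -4.05977941e+01, -2.92626446e+01, -1.62796832e-04,
        5.73025012e-03,  2.27073315e-06]), 'eef_pos': array([ 0.28414745, -0.61148443,  0.20142318]), 'tcp_rot': array([-0.1525674 ,  0.69129304, -0.68963497,  0.15244912]), 'contact_force': array([-0.44642326, -0.31144698, -0.29850323]), 'wrist_torque': array([-0.03893088, -0.00927677, -0.00319729]), 'opening': 1.0014407538622891}
scene {'intrinsics': array([[374.41351496,   0.        , 316.75453431],
       [  0.        , 374.41351496, 196.10255181],
       [  0.        ,   0.        ,   1.        ]]), 'rvec': array([ 1.10975237, -2.14709889,  1.17182446]), 'tvec': array([0.40272304, 0.32955365, 0.75630169])}
top {'intrinsics': array([[413.02615852,   0.        , 316.57776576],
       [  0.        , 413.02615852, 196.52852826],
       [  0.        ,   0.        ,   1.        ]]), 'rvec': array([ 2.07265806, -2.15541761,  0.22162215]), 'tvec': array([0.09437192, 0.59058354, 0.97732721])}
wrist {'intrinsics': array([[309.70691629,   0.        , 319.93745477],
       [  0.        , 309.70691629, 200.22852247],
       [  0.        ,   0.        ,   1.        ]]), 'tool_from_camera': array([[-1.98863016e-04,  9.47042855e-01,  3.21107132e-01,
        -8.26139152e-02],
       [ 4.13252050e-04, -3.21107033e-01,  9.47042820e-01,
        -1.71439771e-01],
       [ 9.99999895e-01,  3.21029972e-04, -3.27511089e-04,
        -7.87846404e-04],
       [ 0.00000000e+00,  0.00000000e+00,  0.00000000e+00,
         1.00000000e+00]])}
```

View pics/scene0.png

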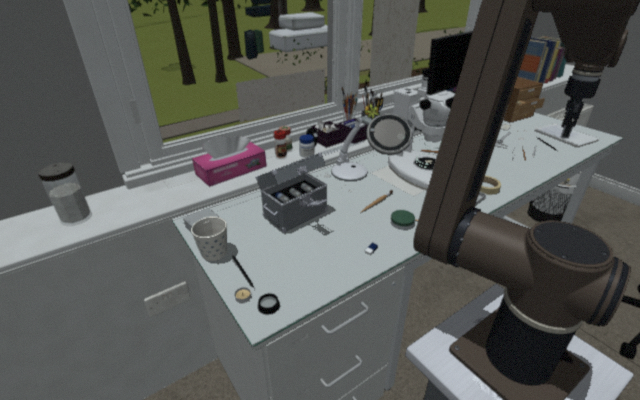

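View pics/top0.png

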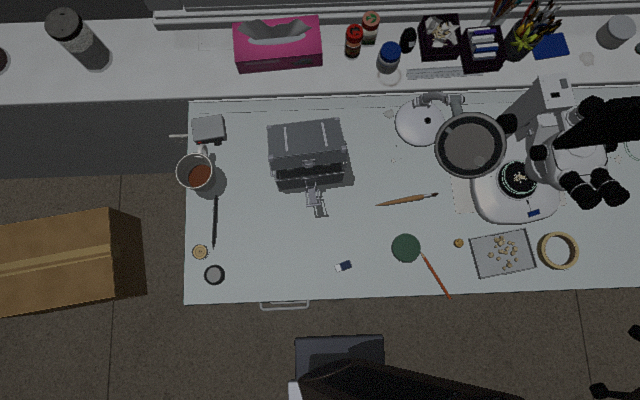

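View pics/wrist0.png

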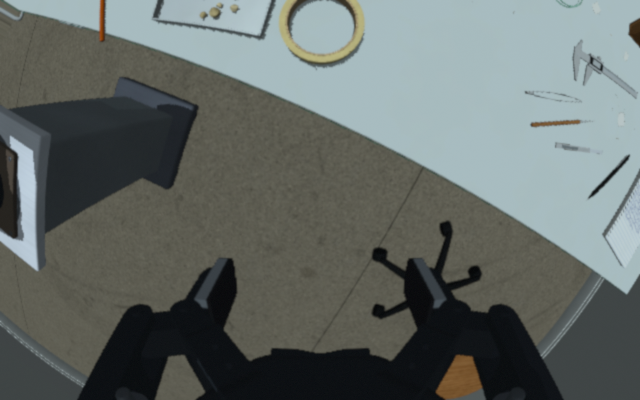

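The scene view shows the open case at about (295,200), and the top view shows it at (310,155) with the latch at (316,200) pointing towards the robot. Next I'll measure the case from depth and colour.

```bash
python3 - <<'E'
from h import *
for n,(x0,x1,y0,y1) in {'top':(255,365,105,225),'scene':(250,340,145,245)}.items():
    im=cv2.imread(f'pics/{n}0.png');c=cv2.resize(im[y0:y1,x0:x1],None,fx=6 if n=='scene' else 5,fy=6 if n=='scene' else 5,interpolation=cv2.INTER_CUBIC)[:600,:800]
    cv2.imwrite(f'pics/{n}0z.png',c)
d=np.load('top0.npy');P=cloud('top',d)
for v in range(110,225,5): 
    print(v,[tuple(np.round(P[v,u]*1000).astype(int)) for u in (275,300,316,335)])
K,Rm,t=cam('top');print(-Rm.T@t);K,Rm,t=cam('scene');print(-Rm.T@t)
E
```

```text
110 [(np.int64(857), np.int64(177), np.int64(0)), (np.int64(854), np.int64(107), np.int64(2)), (np.int64(853), np.int64(63), np.int64(0)), (np.int64(852), np.int64(10), np.int64(-2))]
115 [(np.int64(842), np.int64(177), np.int64(1)), (np.int64(841), np.int64(108), np.int64(-3)), (np.int64(838), np.int64(63), np.int64(0)), (np.int64(839), np.int64(10), np.int64(-8))]
120 [(np.int64(828), np.int64(177), np.int64(0)), (np.int64(827), np.int64(108), np.int64(-4)), (np.int64(765), np.int64(66), np.int64(141)), (np.int64(762), np.int64(20), np.int64(145))]
125 [(np.int64(757), np.int64(165), np.int64(140)), (np.int64(752), np.int64(105), np.int64(146)), (np.int64(748), np.int64(66), np.int64(152)), (np.int64(746), np.int64(21), np.int64(153))]
130 [(np.int64(740), np.int64(164), np.int64(151)), (np.int64(735), np.int64(105), np.int64(158)), (np.int64(733), np.int64(67), np.int64(160)), (np.int64(729), np.int64(23), np.int64(166))]
135 [(np.int64(724), np.int64(163), np.int64(160)), (np.int64(719), np.int64(105), np.int64(167)), (np.int64(716), np.int64(68), np.int64(173)), (np.int64(713), 
[... 2601 characters left out ...]
4(74), np.int64(115)), (np.int64(582), np.int64(23), np.int64(-1))]
210 [(np.int64(574), np.int64(182), np.int64(0)), (np.int64(572), np.int64(116), np.int64(-3)), (np.int64(570), np.int64(74), np.int64(-1)), (np.int64(569), np.int64(23), np.int64(-4))]
215 [(np.int64(561), np.int64(183), np.int64(-3)), (np.int64(558), np.int64(116), np.int64(3)), (np.int64(557), np.int64(74), np.int64(0)), (np.int64(382), np.int64(79), np.int64(1077))]
220 [(np.int64(548), np.int64(183), np.int64(-1)), (np.int64(546), np.int64(117), np.int64(-3)), (np.int64(544), np.int64(75), np.int64(-1)), (np.int64(542), np.int64(25), np.int64(-2))]
[0.38180911 0.07858873 1.0774549 ]
[-0.1502292   0.5891287   0.68785337]
```

```bash
python3 - <<'E'
from h import *
d=np.load('top0.npy');P=cloud('top',d);im=cv2.imread('pics/top0.png')
# lid front edge/rim: print outlines of heights
z=P[...,2]
for v in range(118,222,3):
    print(v,' '.join('%4d'%round(z[v,u]*1000) for u in range(262,360,4)))
E
```

```text
118    0    0    1   -2    0    0   -1   -1    0   -3    0    3   -4   -3   -5   -3  139  140  140  142   -2   -2   -3   -4    3
121    1   -3   -2   -1    0    2    0    0    2   -1  139  139  142  139  144  143  144  149  145  142   -1    2   -1   -1    2
124    3   -3    3    0  138  136  140  143  142  146  146  144  145  151  149  153  149  154  154  157    1   -1   -1   -4   -4
127    0    0  145  144  144  147  147  148  147  152  153  153  152  158  156  159  157  155 1077  161   -1   -3    1    0   -4
130    0    0  150  151  153  155  158  158  157  156  158  162  159  159  162  164  165  163  165  167    2   -2    0   -3   -1
133    1    0  156  156  155  160  160  160  161  165  166  167  166  166  170  167  165  168  171  174  171    2   -1    1   -1
136    2   -2  165  163  165  167  165  169  170  168  171  167  175  173  174  174  174  176  175  178  177   -2   -2    0   -1
139   -2   -1  169  169  171 1077  170  170  173  175  176  174  178  177  179  183  180  183  183  183  182   -1   -3    2    2
142   -3    2  173  174  176  179  178  177  178  181  181  182  180
[... 2714 characters left out ...]
  112    0    1   -2   -1    0    2    1    2   -2   -2
208   -1    2    3   -3    1    3    1   -1   -3   -1    1    0   -1   -3   -1    5    0   -2    0   -2    0    2    0    1   -3
211    1    0   -1   -5   -3   -3   -2   -2   -2   -4    0   -1    0    4   -3    2   -3   -4    1   -2   -2    1    2    1    2
214   -2    0    0   -2    0   -2   -5   -3    6   -1    3   -1    0    1    4    3    0    0   -2    0   -3    0    0    0   -1
217   -2    3   -3    0    0    0    1    3   -3   -3   -2   -2    0    0   -1    0    1    2 1077   -3    2   -3    1    1    1
220    2    1   -1   -1   -5    2   -1    1   -2   -2    1   -1   -2    1    1   -3   -3    0    1    6    0    0   -1    1    3
```

```bash
cat >> h.py <<'E'
def plane(Q):
    c=np.median(Q,0);
    for _ in range(5):
        r=Q-c;u,s,vt=np.linalg.svd(r,full_matrices=False);n=vt[2];e=abs(r@n);Q=Q[e<max(0.004,0)] if (e<0.004).sum()>20 else Q;c=Q.mean(0)
    return c,n*np.sign(n[2] if abs(n[2])>.2 else n[0]),len(Q)
E
python3 - <<'E'
from h import *
for n in ['top','scene']:
    d=np.load(n+'0.npy');P=cloud(n,d).reshape(-1,3)
    b=(abs(P[:,0]-.67)<.13)&(abs(P[:,1]-.09)<.12)&(P[:,2]>.01)&(P[:,2]<.25);Q=P[b]
    print(n,len(Q))
    if n=='top':
        L=Q[(Q[:,2]>.15)&(Q[:,0]>.675)];c,nn,k=plane(L);print('lid',c,nn,k,'yaw of n xy',np.arctan2(nn[1],nn[0]),'tilt',np.arccos(nn[2]))
        # lateral extents in case frame
        F=Q[(Q[:,2]>.155)&(Q[:,0]<.66)];c,nn,k=plane(F);print('lidfront',c,nn,k)
    F=Q[(Q[:,2]>.02)&(Q[:,2]<.095)&(Q[:,0]>.60)&(Q[:,0]<.655)&(abs(Q[:,1]-.08)>.03)];c,nn,k=plane(F);print('front',c,nn,k,np.arctan2(nn[1],nn[0]))
    print('far y extents',np.percentile(Q[:,1],[1,99]))
    C=Q[(Q[:,0]<.60)&(abs(Q[:,1]-.075)<.04)];
    for q in C[np.argsort(C[:,0])]: print(np.round(q*1000).astype(int),end=' ')
E
```

```text
top 5038
lid [0.71032679 0.09035584 0.17347022] [0.52220071 0.04647079 0.85155556] 1747 yaw of n xy 0.0887564856817243 tilt 0.5518510059366996
lidfront [0.65134668 0.10242153 0.18306398] [-0.85044661 -0.07497293  0.52069148] 765
front [0.63690523 0.09253977 0.05044336] [-0.97549721 -0.04230412  0.21590634] 149 -3.0982530850766357
far y extents [0.00441284 0.17805566]
[561  95 113] [561  90 112] [561  93 112] [561  98 112] [561  88 110] [561  86 109] [562  67 114] [562  74 115] [562  71 114] [562  83 116] [562  93 117] [562  69 112] [563  76 112] [563  81 113] [563  95 116] [563  78 112] [563  88 114] [563  90 114] [563  86 112] [564  97 112] [564  67 115] [564  83 118] [564  69 115] [565  64 113] [565  74 113] [565  76 114] [565  71 112] [565  81 113] [565  78 111] [565  86 112] [566  90 112] [566  88 111] [566  95 111] [567  74 115] [567  66 112] [567  69 112] [568  64 110] [568  71 111] [568  95 113] [569  78 106] [569  76 105] [569  66 113] [569  81 103] [570  83 103] [570  85 104] [570  88 102] [571  76 106] [571  95 109] [572  78 104] [572  88 104] [572  85 103] [572  81 102] [5
[... 1729 characters left out ...]
 [562  72 108] [562  82 108] [562  68 113] [563  71 111] [563  88 111] [564  84 109] [564  67 108] [564  80 110] [565  84 105] [565  97 110] [565  87 102] [565  76 112] [565  83 111] [565  69 112] [565  80 103] [565  83 100] [566  76 104] [567  89 102] [567  75 100] [568  98 108] [569  98 104] [572  99 103] [572  68 108] [575  97 104] [577  71 103] [578  98 103] [580  97  98] [582  82  98] [583  99  97] [584  70  99] [586  96  98] [587  99  95] [587  82  95] [587  71  98] [590  83  94] [590  69  92] [591 100  90] [592  99  92] [593  85  93] [593  71  91] [593  70  94] [594  91  85] [596  93  91] [597 100  86] [597  71  89] [597  99  89] [598 102  90] [598  71  92] [598  85  90] [598  92  83]
```

View pics/top0z.png

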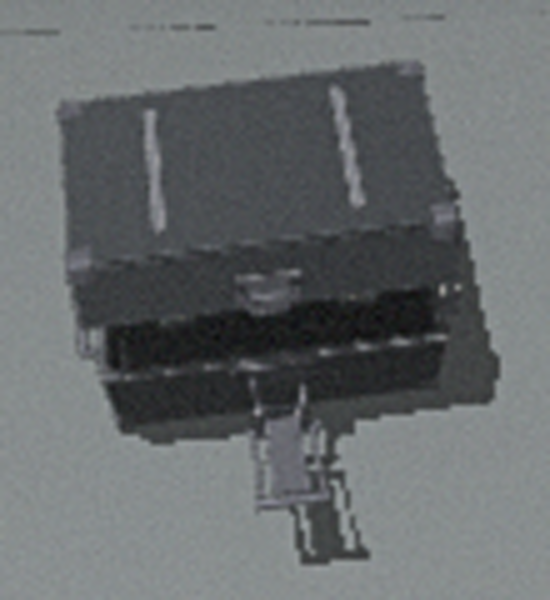

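View pics/scene0z.png

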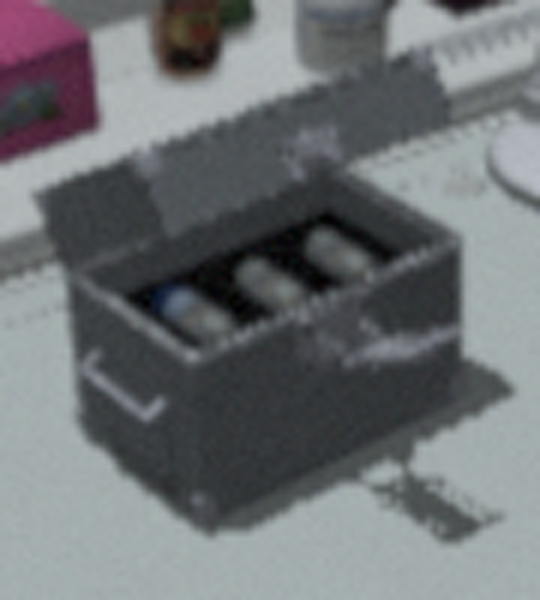

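Both views agree on these points:
- The case is yawed about 0.087 rad.
- The lid is open about 0.55 rad.
- The claw lies on a raised lever, with its bar at about x 0.562, z 0.11.

Next I'll find the centre of the case's width and work out the tool axes.

```bash
cat >> h.py <<'E'
YAW=0.087;cu=np.array([np.cos(YAW),np.sin(YAW),0]);cv_=np.array([-np.sin(YAW),np.cos(YAW),0])
def uvz(P): P=np.asarray(P);return np.stack([P@cu,P@cv_,P[...,2]],-1)
E
python3 - <<'E'
from h import *
for n in ['top','scene']:
    P=cloud(n,np.load(n+'0.npy')).reshape(-1,3);q=uvz(P)
    b=(q[:,0]>.6)&(q[:,0]<.74)&(abs(q[:,1]-.03)<.14)&(q[:,2]>.12)&(q[:,2]<.25);print(n,'lid v',np.percentile(q[b,1],[.5,2,98,99.5]))
    b=(q[:,0]>.53)&(q[:,0]<.575)&(abs(q[:,1]-.03)<.06)&(q[:,2]>.1)&(q[:,2]<.14);print('bar v',q[b,1].min(),q[b,1].max(),np.median(q[b],0), 'front bar',np.median(q[b&(q[:,0]<.572)],0))
    b=(q[:,0]>.575)&(q[:,0]<.605)&(abs(q[:,1]-.033)<.012)&(q[:,2]>.07)&(q[:,2]<.14);
    if b.sum()>10:print('lever fit',np.polyfit(q[b,0],q[b,2],1),np.median(q[b],0))
s=ctrl.get_state();print(R.from_quat(s['tcp_rot']).as_matrix().round(3))
t=np.array([0,0,0.])
for nm,(x,y) in dict(eraser=(343,266),pencil=(433,272),brush=(407,200),pen=(215,222),mug=(196,172)).items():
    P=cloud('top',np.load('top0.npy'));print(nm,P[y,x].round(3))
E
```

```text
top lid v [-0.05511571 -0.05224116  0.11475081  0.11757091]
bar v 0.014444863602615739 0.048444581115732334 [0.56903931 0.03135659 0.11230945] front bar [0.56839927 0.03135659 0.11235722]
lever fit [-0.47104834  0.37517055] [0.58932909 0.0315459  0.09703332]
scene lid v [-0.05390003 -0.04889709  0.12046183  0.12122392]
bar v 0.017497622343531753 0.05260449549071384 [0.56842657 0.03381174 0.10963815] front bar [0.56765193 0.03364488 0.10997413]
[[-0.907 -0.001  0.421]
 [-0.421  0.002 -0.907]
 [-0.    -1.    -0.002]]
eraser [0.421 0.011 0.012]
pencil [ 0.397 -0.217  0.01 ]
brush [ 0.586 -0.167  0.011]
pen [0.548 0.339 0.006]
mug [0.679 0.386 0.027]
```

```bash
cat >> h.py <<'E'
def tgt(u,v,z,phi=0,base=None):
    """tool down tilted by phi deg to point inward; jaws along case y. prints cm/deg in tool axes"""
    s=ctrl.get_state();R0=R.from_quat(s['tcp_rot']).as_matrix();p0=s['eef_pos']
    f=np.radians(phi);y=np.sin(f)*cu-np.cos(f)*np.array([0,0,1]);zz=-cv_;x=np.cross(y,zz)
    Rt=np.stack([x,y,zz],1);p=u*cu+v*cv_+np.array([0,0,z])
    d=R0.T@(p-p0)*100;rv=np.degrees(R.from_matrix(R0.T@Rt).as_rotvec())
    print('tx ty tz',d.round(2),'ax ay az',rv.round(2),'|d|',np.linalg.norm(d).round(1))
def st():
    s=ctrl.get_state();print('t',round(s['time'],2),'uvz',uvz(s['eef_pos']).round(4),'F',uvz(s['contact_force']).round(1),'op',round(s['opening'],3),'q',s['qpos'].round(2))
    Rm=R.from_quat(s['tcp_rot']).as_matrix();print('tooly uvz',uvz(Rm[:,1]).round(3),'toolz',uvz(Rm[:,2]).round(3))
E
python3 -c "
from h import *
tgt(.69,.0325,.30);st()"
```

```text
tx ty tz [-65.97  -9.72 -47.  ] ax ay az [ 0.11 19.93  0.  ] |d| 81.6
t 0.15 uvz [ 0.23   -0.634   0.2017] F [ 1.2 -0.2  1.1] op 1.002 q [-1.29  0.29  1.58  0.    1.28 -0.15]
tooly uvz [-0.     0.002 -1.   ] toolz [ 0.341 -0.94  -0.002]
```

Call:
play_rows --steps '[{"ty":-9.7,"claw":0},{"tx":-66,"ty":-9.7,"tz":-47,"ay":19.9,"claw":0},{"tx":-66,"ty":-9.7,"tz":-47,"ay":19.9,"claw":0},{"tx":-66,"ty":-9.7,"tz":-47,"ay":19.9,"claw":0},{"tx":-66,"ty":-9.7,"tz":-47,"ay":19.9,"claw":0},{"tx":-66,"ty":-9.7,"tz":-47,"ay":19.9,"claw":0},{"tx":-66,"ty":-9.7,"tz":-47,"ay":19.9,"claw":0},{"tx":-66,"ty":-9.7,"tz":-47,"ay":19.9,"claw":0},{"tx":-66,"ty":-9.7,"tz":-47,"ay":19.9,"claw":0},{"tx":-66,"ty":-9.7,"tz":-47,"ay":19.9,"claw":0},{"tx":-66,"ty":-9.7,"tz":-47,"ay":19.9,"claw":0},{"tx":-66,"ty":-9.7,"tz":-47,"ay":19.9,"claw":0}]'

```text
invalid input at $.steps[0]: expected keys claw, tx, ty, tz, ax, ay, az
```

```bash
python3 -c "
from h import *
tgt(.69,.0325,.30);st()"
```

```text
tx ty tz [-65.97  -9.72 -47.  ] ax ay az [ 0.11 19.93  0.  ] |d| 81.6
t 0.15 uvz [ 0.23   -0.634   0.2017] F [ 1.2 -0.2  1.1] op 1.002 q [-1.29  0.29  1.58  0.    1.28 -0.15]
tooly uvz [-0.     0.002 -1.   ] toolz [ 0.341 -0.94  -0.002]
```

Call:
play_rows --steps '[{"tx":0,"ty":-9.7,"tz":0,"ax":0,"ay":0,"az":0,"claw":0},{"tx":-66,"ty":-9.7,"tz":-47,"ax":0,"ay":19.9,"az":0,"claw":0},{"tx":-66,"ty":-9.7,"tz":-47,"ax":0,"ay":19.9,"az":0,"claw":0},{"tx":-66,"ty":-9.7,"tz":-47,"ax":0,"ay":19.9,"az":0,"claw":0},{"tx":-66,"ty":-9.7,"tz":-47,"ax":0,"ay":19.9,"az":0,"claw":0},{"tx":-66,"ty":-9.7,"tz":-47,"ax":0,"ay":19.9,"az":0,"claw":0},{"tx":-66,"ty":-9.7,"tz":-47,"ax":0,"ay":19.9,"az":0,"claw":0},{"tx":-66,"ty":-9.7,"tz":-47,"ax":0,"ay":19.9,"az":0,"claw":0},{"tx":-66,"ty":-9.7,"tz":-47,"ax":0,"ay":19.9,"az":0,"claw":0},{"tx":-66,"ty":-9.7,"tz":-47,"ax":0,"ay":19.9,"az":0,"claw":0},{"tx":-66,"ty":-9.7,"tz":-47,"ax":0,"ay":19.9,"az":0,"claw":0},{"tx":-66,"ty":-9.7,"tz":-47,"ax":0,"ay":19.9,"az":0,"claw":0}]'

```text
time: 1.15
eef_pos: [0.5109, -0.2127, 0.2757]
tcp_rot: [-0.031, 0.706, -0.706, 0.031]
contact_force: [0.4, -0.1, -0.2]
opening: -0.0
```

```bash
python3 -c "
from h import *
tgt(.69,.0325,.30);st()"
```

```text
tx ty tz [-19.96  -2.43 -28.87] ax ay az [0.   0.02 0.  ] |d| 35.2
t 1.15 uvz [ 0.4905 -0.2562  0.2757] F [ 0.4 -0.1 -0.2] op -0.0 q [-0.58 -0.03  1.79 -0.    1.38  0.91]
tooly uvz [-0.  0. -1.] toolz [ 0. -1. -0.]
```

Call:
play_rows --steps '[{"tx":-20,"ty":-2.4,"tz":-28.9,"ax":0,"ay":0,"az":0,"claw":0},{"tx":-20,"ty":-2.4,"tz":-28.9,"ax":0,"ay":0,"az":0,"claw":0},{"tx":-20,"ty":-2.4,"tz":-28.9,"ax":0,"ay":0,"az":0,"claw":0},{"tx":-20,"ty":-2.4,"tz":-28.9,"ax":0,"ay":0,"az":0,"claw":0},{"tx":-20,"ty":-2.4,"tz":-28.9,"ax":0,"ay":0,"az":0,"claw":0},{"tx":-20,"ty":-2.4,"tz":-28.9,"ax":0,"ay":0,"az":0,"claw":0},{"tx":-20,"ty":-2.4,"tz":-28.9,"ax":0,"ay":0,"az":0,"claw":0},{"tx":-20,"ty":-2.4,"tz":-28.9,"ax":0,"ay":0,"az":0,"claw":0},{"tx":-20,"ty":-2.4,"tz":-28.9,"ax":0,"ay":0,"az":0,"claw":0},{"tx":-20,"ty":-2.4,"tz":-28.9,"ax":0,"ay":0,"az":0,"claw":0},{"tx":-20,"ty":-2.4,"tz":-28.9,"ax":0,"ay":0,"az":0,"claw":0}]'

```text
time: 2.07
eef_pos: [0.6843, 0.0917, 0.2987]
tcp_rot: [0.032, -0.706, 0.707, -0.031]
contact_force: [-0.2, -0.7, -0.1]
opening: 0.001
```

```bash
python3 -c "
from h import *
tgt(.69,.0325,.20);tgt(.66,.0325,.145);st()
im,d=cams.read_camera('wrist');cv2.imwrite('pics/w1.png',im)"
```

```text
tx ty tz [-0.04  9.87 -0.06] ax ay az [-0.02  0.15  0.09] |d| 9.9
tx ty tz [ 2.95 15.38 -0.07] ax ay az [-0.02  0.15  0.09] |d| 15.7
t 2.07 uvz [0.6897 0.0319 0.2987] F [-0.3 -0.7 -0.1] op 0.001 q [-0.01  0.27  1.42 -0.    1.45  1.47]
tooly uvz [-0.002 -0.    -1.   ] toolz [ 0.003 -1.     0.   ]
```

View pics/w1.png

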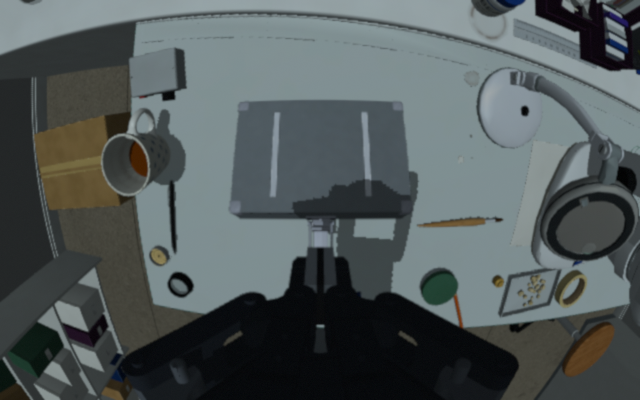

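The wrist view shows the lid squarely below, the keeper at about (320,228) and the fingers centred on it. I'll push the lid down now.

Call:
play_rows --steps '[{"tx":0,"ty":4,"tz":0,"ax":0,"ay":0,"az":0,"claw":0},{"tx":0,"ty":8,"tz":0,"ax":0,"ay":0,"az":0,"claw":0},{"tx":0,"ty":10,"tz":0,"ax":0,"ay":0,"az":0,"claw":0},{"tx":0.4,"ty":10.7,"tz":0,"ax":0,"ay":0,"az":0,"claw":0},{"tx":0.8,"ty":11.4,"tz":0,"ax":0,"ay":0,"az":0,"claw":0},{"tx":1.2,"ty":12.1,"tz":0,"ax":0,"ay":0,"az":0,"claw":0},{"tx":1.6,"ty":12.8,"tz":0,"ax":0,"ay":0,"az":0,"claw":0},{"tx":2,"ty":13.5,"tz":0,"ax":0,"ay":0,"az":0,"claw":0},{"tx":2.4,"ty":14.2,"tz":0,"ax":0,"ay":0,"az":0,"claw":0},{"tx":2.7,"ty":14.8,"tz":0,"ax":0,"ay":0,"az":0,"claw":0},{"tx":3,"ty":15.3,"tz":0,"ax":0,"ay":0,"az":0,"claw":0},{"tx":3,"ty":15.4,"tz":0,"ax":0,"ay":0,"az":0,"claw":0}]'

```text
time: 3.12
eef_pos: [0.6534, 0.0882, 0.1441]
tcp_rot: [-0.032, 0.706, -0.706, 0.03]
contact_force: [-0.7, -0.8, 0.7]
opening: -0.003
```

```bash
python3 -c "
from h import *
st()"
```

```text
t 3.12 uvz [0.6586 0.0311 0.1441] F [-0.8 -0.7  0.7] op -0.003 q [-0.02  0.3   1.67  0.    1.17  1.46]
tooly uvz [-0.002  0.    -1.   ] toolz [ 0.001 -1.    -0.   ]
```

Call:
play_rows --steps '[{"tx":0,"ty":0.1,"tz":0,"ax":0,"ay":0,"az":0,"claw":0},{"tx":0,"ty":0.2,"tz":0,"ax":0,"ay":0,"az":0,"claw":0},{"tx":0,"ty":0.3,"tz":0,"ax":0,"ay":0,"az":0,"claw":0},{"tx":0,"ty":0.3,"tz":0,"ax":0,"ay":0,"az":0,"claw":0}]'

```text
time: 3.45
eef_pos: [0.6548, 0.0881, 0.1428]
tcp_rot: [0.031, -0.706, 0.706, -0.031]
contact_force: [-0.4, -1.5, -0.2]
opening: -0.003
```

```bash
python3 -c "
from h import *
st()
for n in ['top','scene']:
    im,d=cams.read_camera(n);np.save(n+'1.npy',d);cv2.imwrite(f'pics/{n}1.png',im)
q=uvz(cloud('top',np.load('top1.npy')).reshape(-1,3))
for lo in (.645,.67,.70,.73):
  for v0 in (-.02,.09):
    b=(abs(q[:,0]-lo)<.008)&(abs(q[:,1]-v0)<.015)&(q[:,2]>.12)&(q[:,2]<.2);print(lo,v0,b.sum(),np.median(q[b,2]) if b.any() else '')
"
```

```text
t 3.45 uvz [0.66   0.0308 0.1428] F [-0.6 -1.4 -0.2] op -0.003 q [-0.02  0.31  1.66  0.    1.17  1.46]
tooly uvz [ 0. -0. -1.] toolz [ 0.001 -1.     0.   ]
0.645 -0.02 0 
0.645 0.09 0 
0.67 -0.02 0 
0.67 0.09 0 
0.7 -0.02 0 
0.7 0.09 0 
0.73 -0.02 0 
0.73 0.09 0
```

```bash
python3 -c "
from h import *
im=cv2.imread('pics/scene1.png');cv2.imwrite('pics/scene1z.png',cv2.resize(im[130:250,230:350],None,fx=5,fy=5,interpolation=cv2.INTER_CUBIC))
q=uvz(cloud('scene',np.load('scene1.npy')).reshape(-1,3))
for lo in (.645,.67,.70,.73):
  for v0 in (-.02,.09):
    b=(abs(q[:,0]-lo)<.008)&(abs(q[:,1]-v0)<.015)&(q[:,2]>.12)&(q[:,2]<.2);print(lo,v0,b.sum(),np.median(q[b,2]) if b.any() else '')
st()"
```

```text
0.645 -0.02 91 0.1579247279315598
0.645 0.09 102 0.1591081929941878
0.67 -0.02 18 0.165285191383163
0.67 0.09 18 0.16488086701547228
0.7 -0.02 9 0.15822896302303996
0.7 0.09 20 0.15728364026594083
0.73 -0.02 0 
0.73 0.09 19 0.1501155408722494
t 3.55 uvz [0.66   0.0308 0.1428] F [-0.5 -0.8 -0.2] op 0.001 q [-0.02  0.31  1.66  0.    1.17  1.46]
tooly uvz [ 0. -0. -1.] toolz [ 0. -1.  0.]
```

View pics/scene1z.png

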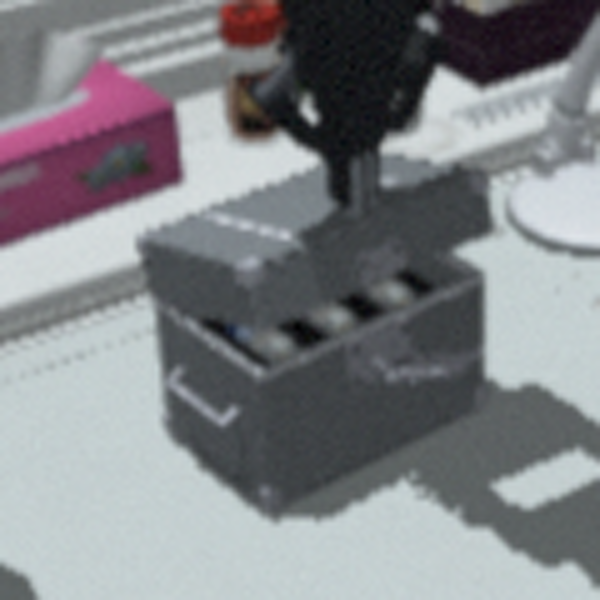

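```bash
python3 -c "
from h import *
s=ctrl.get_state();u,v=proj('scene',s['eef_pos']);print(u,v,((u-230)*5,(v-130)*5))
P=uvz(cloud('scene',np.load('scene1.npy')))
for r in range(158,190,2): print(r,[tuple((P[r,c]*1000).round().astype(int).tolist()) for c in range(296,312,3)])
"
```

```text
300.7681185271547 179.6369608424568 (np.float64(353.8405926357734), np.float64(248.184804212284))
158 [(653, 50, 222), (647, 44, 223), (649, 32, 217), (648, 22, 215), (921, -204, 37), (911, -211, 38)]
160 [(649, 53, 219), (648, 44, 216), (652, 30, 210), (648, 22, 208), (904, -190, 40), (899, -201, 38)]
162 [(662, 44, 204), (652, 41, 207), (646, 35, 207), (652, 19, 200), (716, -42, 154), (706, -45, 157)]
164 [(661, 44, 198), (652, 41, 201), (650, 32, 199), (654, 18, 192), (701, -29, 157), (693, -35, 159)]
166 [(664, 43, 190), (653, 41, 194), (649, 33, 193), (653, 19, 186), (687, -18, 160), (676, -22, 163)]
168 [(663, 44, 185), (653, 41, 187), (649, 33, 186), (653, 19, 180), (668, -4, 166), (659, -7, 168)]
170 [(664, 43, 178), (653, 41, 181), (649, 33, 180), (665, 10, 165), (656, 6, 168), (645, 4, 171)]
172 [(673, 37, 165), (657, 39, 172), (646, 36, 176), (647, 24, 171), (645, 15, 169), (641, 7, 168)]
174 [(659, 47, 168), (649, 45, 171), (644, 38, 171), (645, 26, 166), (641, 18, 165), (640, 8, 162)]
176 [(646, 58, 171), (643, 49, 169), (643, 39, 165), (642, 29, 162), (641, 19, 159), (639, 9, 156)]
178 [(643, 60, 166), (644, 49, 162), (642, 40, 159), (641, 29, 156), (640, 20, 153), (641, 7, 148)]
180 [(643, 61, 160), (641, 51, 157), (642, 40, 153), (637, 33, 153), (635, 24, 150), (641, 8, 141)]
182 [(641, 62, 155), (638, 54, 153), (637, 44, 150), (629, 39, 152), (626, 31, 150), (636, 12, 139)]
184 [(639, 64, 150), (638, 54, 147), (635, 46, 145), (627, 41, 147), (622, 35, 147), (710, -47, 75)]
186 [(637, 65, 145), (637, 55, 141), (632, 48, 141), (637, 34, 133), (686, -16, 91), (702, -40, 75)]
188 [(636, 66, 139), (636, 56, 136), (702, -5, 81), (688, -5, 87), (677, -8, 91), (669, -14, 92)]
```

Call:
play_rows --steps '[{"tx":0,"ty":-2,"tz":0,"ax":0,"ay":0,"az":0,"claw":0},{"tx":0,"ty":-4,"tz":0,"ax":0,"ay":0,"az":0,"claw":0},{"tx":0,"ty":-6,"tz":0,"ax":0,"ay":0,"az":0,"claw":0},{"tx":0,"ty":-6,"tz":0,"ax":0,"ay":0,"az":0,"claw":0}]'

```text
time: 3.88
eef_pos: [0.6574, 0.088, 0.2085]
tcp_rot: [0.028, -0.706, 0.707, -0.034]
contact_force: [0.7, -1.0, 0.9]
opening: -0.002
```

```bash
python3 -c "
from h import *
st()
im,d=cams.read_camera('scene');np.save('scene2.npy',d);cv2.imwrite('pics/scene2z.png',cv2.resize(im[110:230,230:350],None,fx=5,fy=5,interpolation=cv2.INTER_CUBIC))
s=ctrl.get_state();u,v=proj('scene',s['eef_pos']);print(u,v,((u-230)*5,(v-110)*5))
"
```

```text
t 3.88 uvz [0.6625 0.0306 0.2085] F [ 0.6 -1.   0.9] op -0.002 q [-0.02  0.25  1.61  0.    1.27  1.46]
tooly uvz [ 0.009 -0.001 -1.   ] toolz [ 0.001 -1.     0.001]
299.72822531743384 159.99918720013292 (np.float64(348.6411265871692), np.float64(249.9959360006646))
```

View pics/scene2z.png

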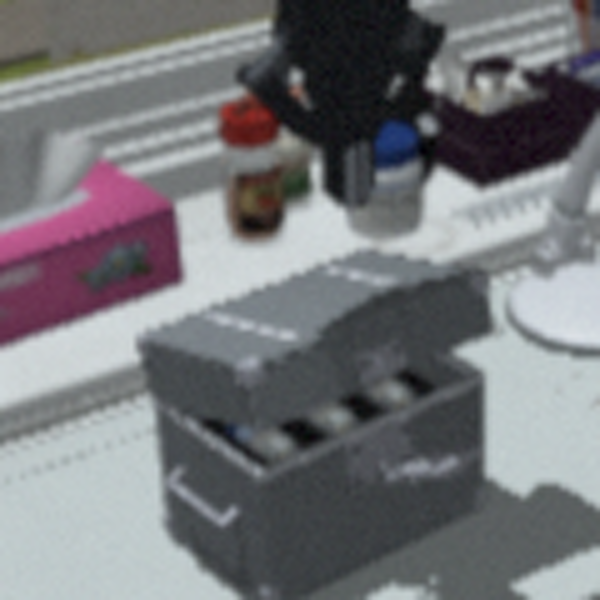

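```bash
python3 -c "
from h import *
P=uvz(cloud('scene',np.load('scene2.npy')))
for r in range(134,158,1): print(r,[tuple((P[r,c]*1000).round().astype(int).tolist()) for c in range(293,308,2)])
"
```

```text
134 [(649, 59, 297), (662, 43, 288), (651, 45, 292), (650, 39, 291), (654, 29, 287), (650, 25, 287), (649, 19, 286), (652, 10, 282)]
135 [(650, 58, 294), (650, 52, 292), (650, 45, 290), (649, 39, 288), (652, 31, 285), (650, 25, 284), (651, 18, 282), (961, -233, 111)]
136 [(649, 60, 292), (650, 52, 289), (646, 48, 289), (647, 41, 287), (654, 29, 281), (651, 24, 281), (648, 20, 280), (956, -229, 109)]
137 [(648, 60, 289), (651, 52, 286), (650, 45, 284), (650, 39, 282), (654, 29, 278), (648, 27, 280), (650, 18, 276), (943, -219, 113)]
138 [(650, 59, 285), (651, 51, 282), (650, 45, 281), (648, 41, 281), (655, 29, 275), (649, 26, 276), (946, -212, 109), (939, -216, 111)]
139 [(650, 59, 282), (655, 49, 278), (650, 46, 278), (648, 41, 278), (653, 30, 273), (650, 26, 273), (936, -204, 111), (933, -210, 110)]
140 [(1070, -244, 51), (658, 47, 273), (654, 43, 274), (651, 39, 273), (650, 33, 272), (652, 24, 268), (929, -198, 111), (924, -204, 111)]
141 [(1068, -243, 47), (664, 43, 267), (657, 41, 269), (655, 36, 268), (650, 32, 269), (650, 26, 267), (925, -195, 109), (922, -202, 108)]
142 [(1079
[... 1514 characters left out ...]
[(996, -188, 36), (987, -191, 38), (984, -199, 37), (956, -187, 51), (942, -187, 56), (932, -189, 59), (927, -194, 59), (921, -200, 59)]
154 [(988, -182, 36), (985, -190, 35), (974, -191, 38), (954, -186, 47), (941, -186, 52), (931, -188, 55), (924, -192, 57), (921, -199, 56)]
155 [(976, -173, 39), (972, -180, 38), (970, -188, 36), (963, -193, 38), (942, -187, 47), (930, -187, 52), (926, -193, 51), (920, -198, 52)]
156 [(973, -171, 37), (969, -178, 36), (958, -179, 40), (960, -190, 36), (944, -188, 42), (926, -184, 50), (927, -194, 46), (925, -202, 44)]
157 [(966, -165, 37), (955, -167, 40), (956, -177, 37), (950, -183, 37), (945, -188, 37), (934, -190, 41), (927, -194, 42), (924, -202, 41)]
```

```bash
cat >> h.py <<'E'
def wcloud(dep,s):
    K,T=cam('wrist');v,u=np.mgrid[:400,:640];a=u-K[0,2];b=v-K[1,2];r=np.hypot(a,b);th=r/K[0,0]
    k=np.tan(th)/np.maximum(r,1e-9);p=np.stack([a*k*dep,b*k*dep,dep],-1)
    p[th>1.45]=np.nan
    p=p@T[:3,:3].T+T[:3,3];return p@R.from_quat(s['tcp_rot']).as_matrix().T+s['eef_pos'],p
E
python3 -c "
from h import *
s=ctrl.get_state();im,d=cams.read_camera('wrist');np.save('w2.npy',d);cv2.imwrite('pics/w2.png',im)
W,T=wcloud(d,s);q=uvz(W)
for (c,r) in [(200,60),(430,100),(200,230),(150,250),(420,230)]: print(c,r,q[r,c].round(3))
print('finger tool coords')
for r in range(230,400,8): print(r,[tuple((T[r,c]*1000).round().tolist()) for c in (300,312,320,330,345)])
"
```

```text
200 60 [0.802 0.181 0.001]
430 100 [ 0.747 -0.052  0.148]
200 230 [ 0.573  0.2   -0.   ]
150 250 [ 0.536  0.293 -0.   ]
420 230 [ 0.651 -0.044  0.173]
finger tool coords
230 [(10.0, 34.0, -15.0), (9.0, 32.0, -6.0), (11.0, 36.0, -1.0), (11.0, 35.0, 7.0), (10.0, 34.0, 17.0)]
238 [(16.0, 32.0, -15.0), (16.0, 33.0, -7.0), (17.0, 34.0, -1.0), (16.0, 33.0, 7.0), (16.0, 33.0, 18.0)]
246 [(111.0, 205.0, -28.0), (35.0, 58.0, -7.0), (35.0, 56.0, -1.0), (112.0, 206.0, 13.0), (111.0, 204.0, 33.0)]
254 [(124.0, 205.0, -28.0), (-11.0, -40.0, -5.0), (-11.0, -40.0, -1.0), (-11.0, -41.0, 4.0), (124.0, 204.0, 34.0)]
262 [(-7.0, -42.0, -10.0), (-11.0, -48.0, -4.0), (-10.0, -47.0, -1.0), (-10.0, -48.0, 4.0), (-6.0, -41.0, 11.0)]
270 [(-7.0, -49.0, -10.0), (-11.0, -55.0, -4.0), (-11.0, -56.0, -1.0), (-11.0, -55.0, 4.0), (-7.0, -49.0, 11.0)]
278 [(-7.0, -55.0, -10.0), (-11.0, -61.0, -4.0), (-11.0, -62.0, -1.0), (-12.0, -63.0, 3.0), (-6.0, -55.0, 10.0)]
286 [(-13.0, -71.0, -9.0), (-10.0, -67.0, -4.0), (-9.0, -66.0, -1.0), (-10.0, -67.0, 3.0), (-12.0, -69.0, 9.0)]
294 [(-13.0, -76.0, -8.0), (-12.0, -75.0, -
[... 854 characters left out ...]
-16.0, -111.0, -6.0), (-11.0, -107.0, -3.0), (-11.0, -107.0, -1.0), (-11.0, -107.0, 2.0), (-16.0, -112.0, 6.0)]
366 [(-14.0, -113.0, -6.0), (-11.0, -110.0, -3.0), (-10.0, -110.0, -1.0), (-11.0, -110.0, 2.0), (-17.0, -116.0, 6.0)]
374 [(-11.0, -113.0, -6.0), (-11.0, -114.0, -3.0), (-10.0, -113.0, -1.0), (-11.0, -113.0, 2.0), (-17.0, -118.0, 6.0)]
382 [(-10.0, -116.0, -6.0), (-11.0, -116.0, -3.0), (-10.0, -116.0, -1.0), (-11.0, -117.0, 2.0), (-18.0, -122.0, 6.0)]
390 [(-9.0, -118.0, -6.0), (-11.0, -119.0, -3.0), (-10.0, -119.0, -1.0), (-10.0, -119.0, 2.0), (-13.0, -121.0, 6.0)]
398 [(-11.0, -122.0, -6.0), (-11.0, -122.0, -3.0), (-11.0, -122.0, -1.0), (-10.0, -122.0, 2.0), (-11.0, -122.0, 6.0)]
```

View pics/w2.png

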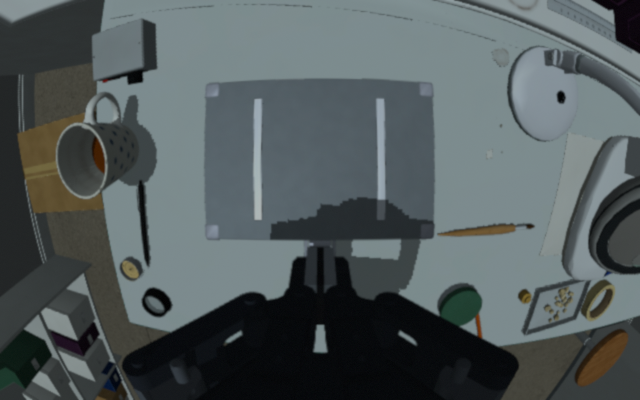

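The wrist depth puts the worktop at z = 0, so the arm pose reads correctly. The visible fingertips are shorter than the stated TCP, and the lid stopped at about 0.26 rad. I'll measure where the fingertips really are, shut and open.

```bash
python3 -c "
from h import *
s=ctrl.get_state()
for f in ('w2.npy','wrist0.npy'):
    W,T=wcloud(np.load(f),s)
    m=np.isfinite(T).all(-1)&(abs(T[...,0])<.03)&(T[...,1]>-.11)&(T[...,1]<.02)&(abs(T[...,2])<.08)
    Q=T[m];print(f,len(Q),'max ty',np.sort(Q[:,1])[-8:].round(4))
    for zlo in np.arange(-.08,.08,.01):
        b=(Q[:,2]>=zlo)&(Q[:,2]<zlo+.01)
        if b.sum()>3: i=np.argsort(Q[b,1])[-3];print(round(zlo,2),b.sum(),Q[b][i].round(3), 'x range near tip',Q[b][Q[b,1]>Q[b,1].max()-.012][:,0].min().round(3),Q[b][Q[b,1]>Q[b,1].max()-.012][:,0].max().round(3))
"
```

```text
w2.npy 20878 max ty [-0.0316 -0.0316 -0.0316 -0.0315 -0.0315 -0.0313 -0.0313 -0.0313]
-0.06 251 [-0.012 -0.1   -0.05 ] x range near tip -0.013 -0.01
-0.05 1283 [-0.011 -0.086 -0.041] x range near tip -0.013 -0.01
-0.04 2796 [-0.012 -0.076 -0.031] x range near tip -0.013 0.009
-0.03 1671 [-0.007 -0.072 -0.02 ] x range near tip -0.014 -0.006
-0.02 1712 [-0.007 -0.035 -0.01 ] x range near tip -0.007 -0.006
-0.01 2887 [-0.01  -0.031 -0.001] x range near tip -0.011 -0.006
-0.0 2935 [-0.01  -0.032  0.004] x range near tip -0.011 -0.006
0.01 1500 [-0.007 -0.037  0.01 ] x range near tip -0.007 -0.006
0.02 1795 [-0.011 -0.073  0.028] x range near tip -0.014 0.009
0.03 2864 [-0.012 -0.077  0.03 ] x range near tip -0.013 0.009
0.04 997 [-0.011 -0.09   0.041] x range near tip -0.013 -0.01
0.05 187 [-0.011 -0.101  0.051] x range near tip -0.013 -0.01
wrist0.npy 17229 max ty [-0.0421 -0.042  -0.0419 -0.0419 -0.0418 -0.0417 -0.0416 -0.0414]
-0.08 333 [-0.012 -0.088 -0.07 ] x range near tip -0.014 0.009
-0.07 2169 [-0.006 -0.084 -0.061] x range near tip -0.014 0.013
-0.06 1347 [-0.006 -0.048 -0.054]
[... 153 characters left out ...]
-0.01
-0.03 214 [-0.016 -0.103 -0.03 ] x range near tip -0.018 -0.008
-0.02 462 [-0.009 -0.101 -0.014] x range near tip -0.012 -0.008
-0.01 519 [-0.009 -0.102 -0.008] x range near tip -0.012 -0.008
-0.0 525 [-0.009 -0.101  0.01 ] x range near tip -0.012 -0.008
0.01 399 [-0.009 -0.101  0.014] x range near tip -0.012 -0.008
0.02 274 [-0.016 -0.101  0.03 ] x range near tip -0.018 -0.008
0.03 819 [-0.012 -0.09   0.04 ] x range near tip -0.017 -0.01
0.04 2827 [-0.004 -0.042  0.042] x range near tip -0.011 0.011
0.05 1565 [-0.006 -0.048  0.052] x range near tip -0.007 -0.005
0.06 1978 [-0.006 -0.085  0.061] x range near tip -0.014 0.013
0.07 197 [-0.011 -0.089  0.072] x range near tip -0.013 0.009
```

The real fingertips are about 29 mm short of the reported TCP when shut, and about 42 mm short when open. The scene view, the wrist depth and the lid contact all agree on this. I'll carry that offset from here and finish shutting the lid.

```bash
python3 -c "
from h import *
tgt(.66,.0325,.116)"
```

```text
tx ty tz [ 0.06  8.77 -0.18] ax ay az [-0.01  0.03 -0.14] |d| 8.8
```

Call:
play_rows --steps '[{"tx":0,"ty":3,"tz":0,"ax":0,"ay":0,"az":0,"claw":0},{"tx":0,"ty":5.8,"tz":0,"ax":0,"ay":0,"az":0,"claw":0},{"tx":0.1,"ty":6.4,"tz":0,"ax":0,"ay":0,"az":0,"claw":0},{"tx":0.2,"ty":6.8,"tz":0,"ax":0,"ay":0,"az":0,"claw":0},{"tx":0.3,"ty":7.2,"tz":0,"ax":0,"ay":0,"az":0,"claw":0},{"tx":0.4,"ty":7.6,"tz":0,"ax":0,"ay":0,"az":0,"claw":0},{"tx":0.4,"ty":8,"tz":0,"ax":0,"ay":0,"az":0,"claw":0},{"tx":0.4,"ty":8.4,"tz":0,"ax":0,"ay":0,"az":0,"claw":0},{"tx":0.4,"ty":8.8,"tz":0,"ax":0,"ay":0,"az":0,"claw":0},{"tx":0.4,"ty":9,"tz":0,"ax":0,"ay":0,"az":0,"claw":0},{"tx":0.4,"ty":9,"tz":0,"ax":0,"ay":0,"az":0,"claw":0}]'

```text
time: 4.9
eef_pos: [0.6512, 0.0877, 0.1165]
tcp_rot: [0.031, -0.706, 0.707, -0.031]
contact_force: [-5.5, 0.3, 10.4]
opening: 0.002
```

```bash
python3 -c "
from h import *
st()"
```

```text
t 4.9 uvz [0.6564 0.0308 0.1165] F [-5.4  0.8 10.4] op 0.002 q [-0.02  0.33  1.69 -0.    1.12  1.46]
tooly uvz [ 0.001 -0.    -1.   ] toolz [ 0.001 -1.     0.   ]
```

Call:
play_rows --steps '[{"tx":0,"ty":-2,"tz":0,"ax":0,"ay":0,"az":0,"claw":0},{"tx":0,"ty":-5,"tz":0,"ax":0,"ay":0,"az":0,"claw":0},{"tx":0,"ty":-8,"tz":0,"ax":0,"ay":0,"az":0,"claw":5.2},{"tx":3,"ty":-8,"tz":-0.1,"ax":0,"ay":0,"az":0,"claw":5.2},{"tx":6,"ty":-8,"tz":-0.1,"ax":0,"ay":0,"az":0,"claw":5.2},{"tx":8.8,"ty":-8,"tz":-0.1,"ax":0,"ay":0,"az":0,"claw":5.2},{"tx":8.8,"ty":-8,"tz":-0.1,"ax":0,"ay":0,"az":0,"claw":5.2},{"tx":8.8,"ty":-8,"tz":-0.1,"ax":0,"ay":0,"az":0,"claw":5.2}]'

```text
time: 5.57
eef_pos: [0.5621, 0.0811, 0.193]
tcp_rot: [0.031, -0.706, 0.706, -0.031]
contact_force: [0.1, -0.2, -0.4]
opening: 0.608
```

```bash
python3 -c "
from h import *
st();s=ctrl.get_state()
im,d=cams.read_camera('wrist');np.save('w3.npy',d);cv2.imwrite('pics/w3.png',im)
im2,d2=cams.read_camera('scene');np.save('s3.npy',d2);cv2.imwrite('pics/s3z.png',cv2.resize(im2[130:250,230:350],None,fx=5,fy=5,interpolation=cv2.INTER_CUBIC))
W,T=wcloud(d,s);q=uvz(W)
b=(q[...,0]>.65)&(q[...,0]<.74)&(abs(q[...,1]-.03)<.07)&(q[...,2]>.12)&(q[...,2]<.2);Q=q[b];print(len(Q),'lid plane du',np.polyfit(Q[:,0],Q[:,2],1),np.median(Q[:,2]))
m=np.isfinite(T).all(-1)&(abs(T[...,0])<.03)&(T[...,1]>-.11)&(T[...,1]<.02)&(abs(T[...,2])<.08);print('tip',np.sort(T[m][:,1])[-30])
"
```

```text
t 5.57 uvz [0.567  0.0319 0.193 ] F [ 0.  -0.2 -0.4] op 0.608 q [-0.04  0.06  1.85  0.    1.23  1.45]
tooly uvz [ 0.001 -0.    -1.   ] toolz [ 0. -1.  0.]
19488 lid plane du [1.39853479e-04 1.45299119e-01] 0.1453821319356092
tip -0.03351020398427179
```

View pics/w3.png

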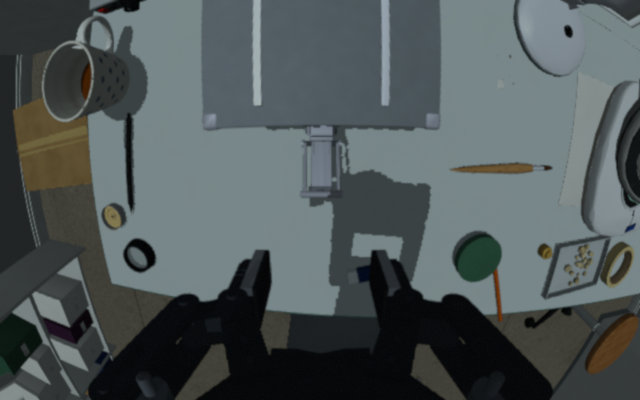

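View pics/s3z.png

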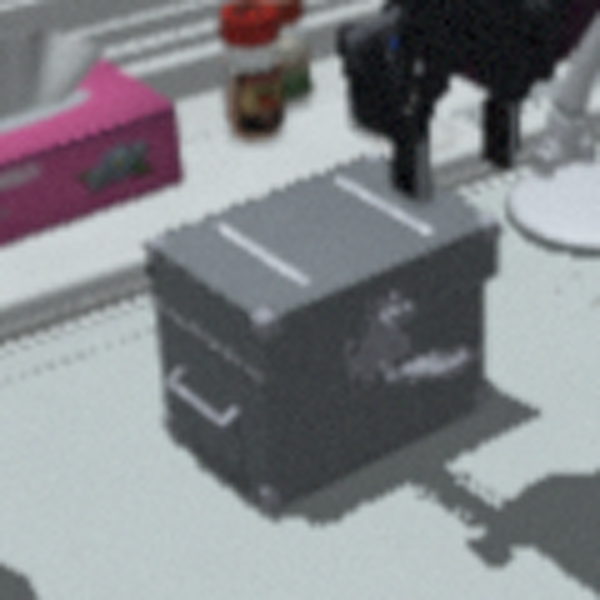

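The lid reads flat at z = 0.1453, so it is shut. The bar shows at about (321,196) in the wrist view. I'll fit the claw and lever from the wrist depth.

```bash
python3 -c "
from h import *
s=ctrl.get_state();W,T=wcloud(np.load('w3.npy'),s);q=uvz(W)
for r in range(126,202,4): print(r,[tuple((q[r,c]*1000).round().astype(int).tolist()) for c in (300,304,310,320,330,336,341,344)])
im=cv2.imread('pics/w3.png');cv2.imwrite('pics/w3z.png',cv2.resize(im[115:215,260:380],None,fx=6,fy=6,interpolation=cv2.INTER_CUBIC))
"
```

```text
126 [(620, 56, 0), (630, 45, 124), (630, 40, 118), (630, 32, 118), (630, 24, 119), (630, 20, 125), (620, 8, 1), (620, 4, 0)]
130 [(615, 56, 0), (615, 51, 1), (626, 40, 118), (626, 32, 117), (626, 24, 118), (623, 18, 86), (615, 8, 1), (615, 4, 1)]
134 [(610, 56, 1), (610, 51, 2), (623, 40, 118), (623, 32, 118), (623, 24, 118), (610, 14, 2), (610, 8, 0), (610, 4, 0)]
138 [(605, 56, 0), (606, 51, 1), (621, 40, 125), (621, 32, 124), (621, 25, 126), (606, 14, 1), (606, 8, 0), (606, 4, 1)]
142 [(601, 56, -1), (613, 47, 91), (613, 41, 90), (613, 32, 88), (613, 24, 92), (613, 18, 89), (601, 8, 0), (601, 4, 1)]
146 [(596, 56, 0), (610, 47, 92), (609, 41, 89), (609, 32, 91), (609, 23, 91), (609, 18, 91), (596, 7, 1), (596, 4, 1)]
150 [(591, 56, 2), (606, 47, 94), (591, 44, 0), (606, 32, 91), (606, 23, 92), (606, 18, 94), (591, 7, -1), (591, 4, 0)]
154 [(586, 56, 0), (603, 46, 97), (586, 44, 1), (603, 32, 94), (603, 24, 94), (603, 18, 94), (586, 7, 0), (586, 4, 1)]
158 [(581, 56, 1), (600, 46, 97), (581, 44, 1), (599, 32, 96), (599, 24, 96), (600, 18, 97), (581, 7, 1), (581, 4, 0)]
162 [(577, 5
[... 509 characters left out ...]
 (556, 45, 0), (583, 32, 102), (583, 24, 102), (584, 19, 107), (557, 7, 1), (557, 3, 1)]
182 [(552, 57, 1), (581, 46, 108), (552, 45, 1), (579, 32, 102), (579, 24, 103), (581, 19, 108), (552, 7, 2), (552, 3, 2)]
186 [(547, 57, 2), (578, 46, 110), (546, 45, 1), (576, 32, 104), (576, 24, 104), (578, 19, 110), (547, 7, 2), (547, 3, 1)]
190 [(541, 57, 0), (575, 46, 112), (541, 45, 0), (574, 32, 109), (574, 24, 109), (574, 19, 111), (542, 7, 2), (541, 3, 0)]
194 [(537, 57, 2), (572, 46, 115), (572, 41, 115), (572, 32, 114), (572, 24, 115), (572, 19, 115), (572, 15, 115), (536, 3, 0)]
198 [(531, 57, 1), (531, 52, 2), (531, 45, 1), (531, 32, 1), (531, 20, 0), (531, 12, 0), (531, 6, 0), (531, 3, 1)]
```

View pics/w3z.png

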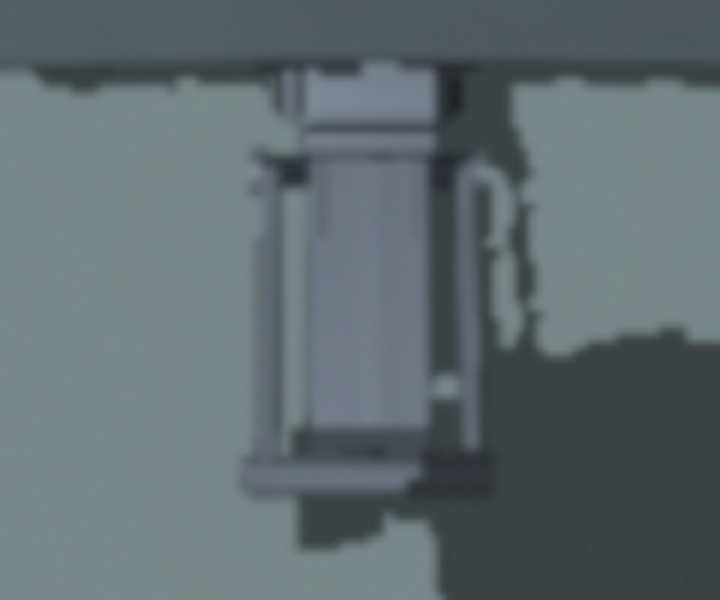

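Call:
play_rows --grip_force 20 --steps '[{"tx":-0.4,"ty":4,"tz":0,"ax":0,"ay":0,"az":0,"claw":5.2},{"tx":-0.4,"ty":8,"tz":0,"ax":0,"ay":0,"az":0,"claw":5.2},{"tx":-0.4,"ty":11,"tz":0,"ax":0,"ay":0,"az":0,"claw":5.2},{"tx":-0.4,"ty":12.4,"tz":0,"ax":0,"ay":0,"az":0,"claw":5.2},{"tx":-0.4,"ty":12.4,"tz":0,"ax":0,"ay":0,"az":0,"claw":4.4},{"tx":-0.4,"ty":12.4,"tz":0,"ax":0,"ay":0,"az":0,"claw":3.9}]'

```text
time: 6.17
eef_pos: [0.5675, 0.0813, 0.0681]
tcp_rot: [-0.031, 0.706, -0.706, 0.03]
contact_force: [0.1, 0.8, 0.6]
opening: 0.454
```

```bash
python3 -c "
from h import *
st();s=ctrl.get_state()
im,d=cams.read_camera('wrist');cv2.imwrite('pics/w4z.png',cv2.resize(im[160:340,220:420],None,fx=4,fy=3.3,interpolation=cv2.INTER_CUBIC))
im2,d2=cams.read_camera('scene');cv2.imwrite('pics/s4z.png',cv2.resize(im2[130:250,260:380],None,fx=5,fy=5,interpolation=cv2.INTER_CUBIC))
"
```

```text
t 6.17 uvz [0.5724 0.0317 0.0681] F [0.1 0.8 0.6] op 0.454 q [-0.03  0.21  1.93 -0.    1.    1.45]
tooly uvz [-0.001  0.    -1.   ] toolz [ 0. -1. -0.]
```

View pics/w4z.png

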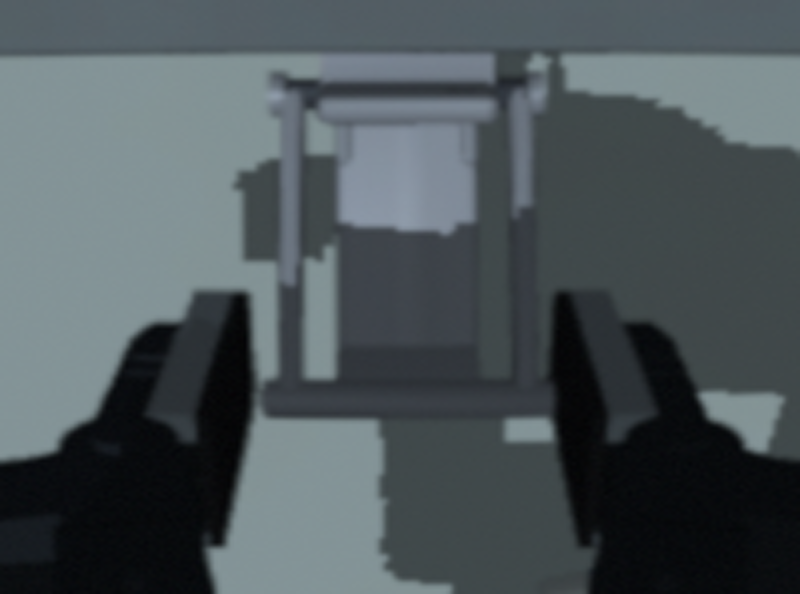

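View pics/s4z.png

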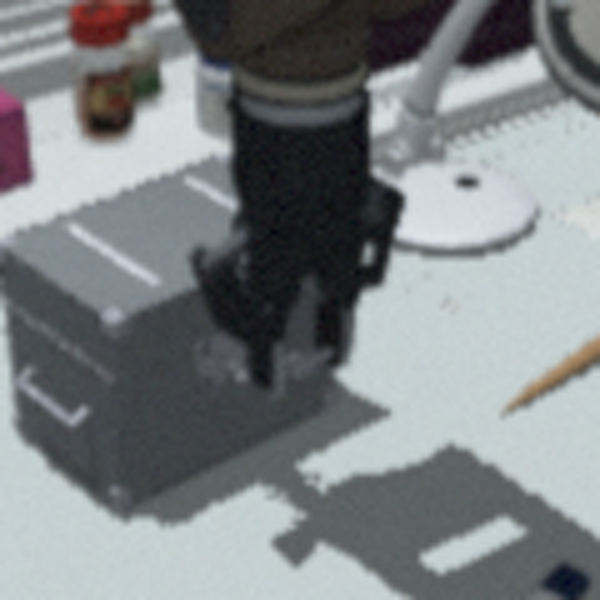

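The bar lies between the pads. The right gap is almost nil and the left is about 15 px, so I'll shift about 1 mm in tool +z and close gently.

Call:
play_rows --grip_force 20 --steps '[{"tx":0,"ty":0,"tz":0.1,"ax":0,"ay":0,"az":0,"claw":3.9},{"tx":0,"ty":0,"tz":0.1,"ax":0,"ay":0,"az":0,"claw":3.6},{"tx":0,"ty":0,"tz":0.1,"ax":0,"ay":0,"az":0,"claw":3.4},{"tx":0,"ty":0,"tz":0.1,"ax":0,"ay":0,"az":0,"claw":3.4},{"tx":0,"ty":0,"tz":0.1,"ax":0,"ay":0,"az":0,"claw":3.4}]'

```text
time: 6.68
eef_pos: [0.5677, 0.0804, 0.0697]
tcp_rot: [0.03, -0.706, 0.706, -0.032]
contact_force: [2.0, 0.8, 0.8]
opening: 0.401
```

```bash
python3 -c "
from h import *
st()
# arc about pin from bar (.571,.112)
pu,pz=.610,.087
import math
a0=math.atan2(.112-pz,pu-.571)
for a in np.radians([math.degrees(a0),45,57,69,81,90,97,103]): print(round(math.degrees(a)),'tx',round(-(.571-(pu-.047*math.cos(a)))*-100*-1,2) , 'ty',round(-(pz+.047*math.sin(a)-.112)*100,2))
"
```

```text
t 6.68 uvz [0.5725 0.0308 0.0697] F [2.  0.6 0.8] op 0.401 q [-0.04  0.21  1.93  0.    1.    1.45]
tooly uvz [ 0.002 -0.    -1.   ] toolz [ 0. -1.  0.]
33 tx -0.06 ty -0.04
45 tx 0.58 ty -0.82
57 tx 1.34 ty -1.44
69 tx 2.22 ty -1.89
81 tx 3.16 ty -2.14
90 tx 3.9 ty -2.2
97 tx 4.47 ty -2.16
103 tx 4.96 ty -2.08
```

```bash
python3 -c "
from h import *
im,d=cams.read_camera('wrist');cv2.imwrite('pics/w5z.png',cv2.resize(im[160:340,220:420],None,fx=4,fy=3.3,interpolation=cv2.INTER_CUBIC))
"
```

```text
(no output)
```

View pics/w5z.png

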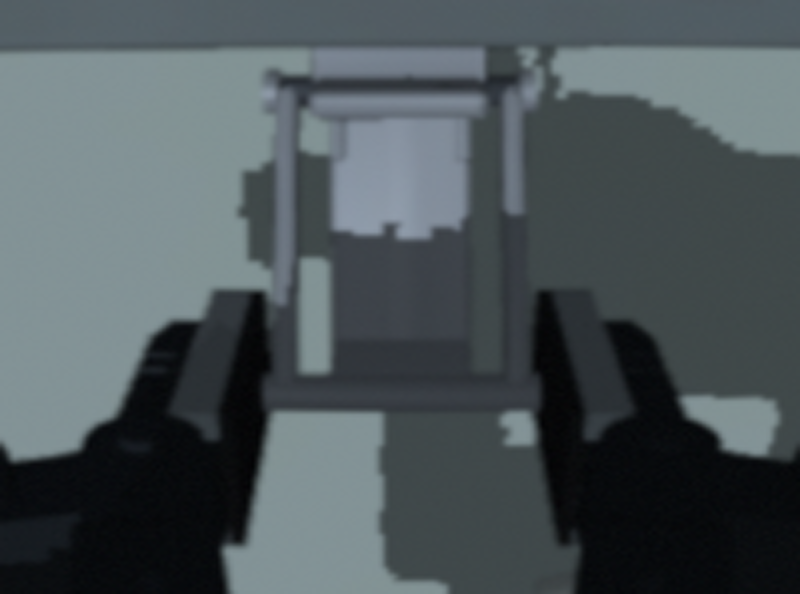

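Both pads touch the bar ends. I'll tighten the grip and carry the bar along an arc about its pin to just past upright.

Call:
play_rows --grip_force 25 --steps '[{"tx":0,"ty":0,"tz":0,"ax":0,"ay":0,"az":0,"claw":2.8},{"tx":0,"ty":0,"tz":0,"ax":0,"ay":0,"az":0,"claw":2.8},{"tx":-0.3,"ty":-0.4,"tz":0,"ax":0,"ay":0,"az":0,"claw":2.8},{"tx":-0.6,"ty":-0.8,"tz":0,"ax":0,"ay":0,"az":0,"claw":2.8},{"tx":-0.95,"ty":-1.15,"tz":0,"ax":0,"ay":0,"az":0,"claw":2.8},{"tx":-1.35,"ty":-1.45,"tz":0,"ax":0,"ay":0,"az":0,"claw":2.8}]'

```text
time: 7.23
eef_pos: [0.5792, 0.0815, 0.0832]
tcp_rot: [0.033, -0.706, 0.706, -0.029]
contact_force: [-4.9, 0.2, 2.1]
opening: 0.399
```

```bash
python3 -c "
from h import *
st()
im,d=cams.read_camera('wrist');cv2.imwrite('pics/w6z.png',cv2.resize(im[130:340,220:420],None,fx=4,fy=2.8,interpolation=cv2.INTER_CUBIC))
"
```

```text
t 7.23 uvz [0.5841 0.0309 0.0832] F [-4.8  0.6  2.1] op 0.399 q [-0.03  0.22  1.89 -0.    1.04  1.45]
tooly uvz [-0.004  0.    -1.   ] toolz [ 0.001 -1.    -0.   ]
```

View pics/w6z.png

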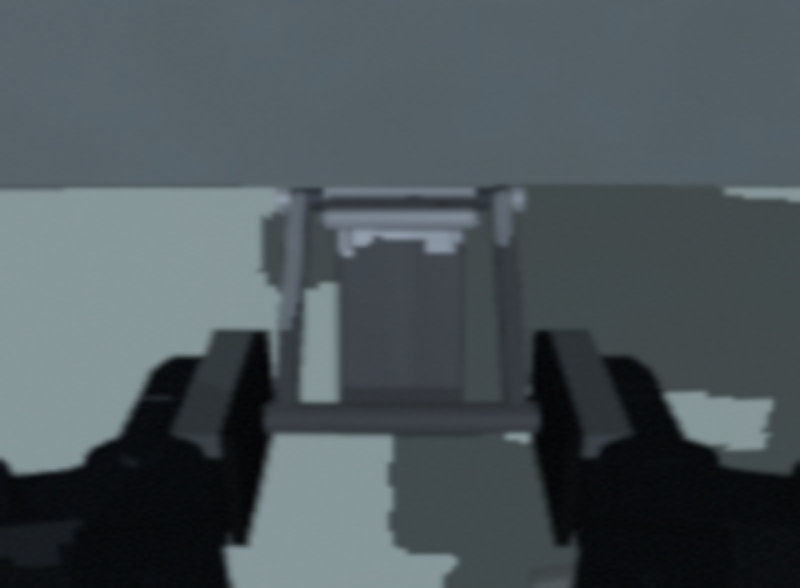

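```bash
python3 -c "
from h import *
s=ctrl.get_state();im,d=cams.read_camera('wrist');W,T=wcloud(d,s);q=uvz(W)
for r in range(192,290,6): print(r,[tuple((q[r,c]*1000).round().astype(int).tolist()) for c in (294,300,320,330,345)])
"
```

```text
192 [(634, 41, 146), (634, 39, 145), (634, 32, 146), (633, 28, 144), (634, 22, 145)]
198 [(631, 41, 145), (631, 39, 145), (632, 32, 145), (631, 28, 145), (631, 22, 145)]
204 [(610, 46, 90), (609, 43, 89), (620, 32, 121), (621, 27, 122), (610, 17, 91)]
210 [(607, 46, 94), (618, 41, 123), (619, 32, 125), (619, 27, 124), (607, 18, 94)]
216 [(605, 46, 97), (566, 49, -1), (603, 32, 91), (603, 26, 91), (605, 18, 97)]
222 [(602, 46, 100), (560, 50, 0), (600, 32, 93), (599, 26, 93), (602, 18, 99)]
228 [(600, 46, 102), (554, 50, 0), (596, 32, 93), (596, 26, 93), (600, 18, 102)]
234 [(598, 46, 106), (549, 50, 0), (593, 32, 95), (593, 26, 95), (598, 18, 105)]
240 [(596, 45, 109), (542, 50, 0), (590, 32, 97), (591, 26, 98), (596, 18, 109)]
246 [(594, 45, 112), (536, 50, 0), (587, 32, 98), (587, 26, 97), (593, 18, 110)]
252 [(591, 45, 114), (530, 50, 1), (583, 32, 98), (583, 26, 98), (590, 18, 112)]
258 [(590, 45, 118), (524, 50, 0), (580, 32, 100), (580, 26, 99), (588, 19, 114)]
264 [(587, 45, 118), (517, 51, 0), (576, 32, 99), (577, 26, 102), (517, 8, 1)]
270 [(584, 45, 120), (511, 51, 1), (573, 32, 102), (573, 26, 102), (510, 8, 1)]
276 [(583, 45, 124), (584, 42, 125), (584, 32, 125), (584, 27, 125), (584, 19, 126)]
282 [(581, 45, 127), (581, 42, 126), (581, 32, 126), (582, 27, 127), (581, 19, 127)]
288 [(489, 58, 0), (489, 51, 0), (489, 32, 0), (489, 22, 0), (488, 7, 0)]
```

Call:
play_rows --grip_force 25 --steps '[{"tx":-0.55,"ty":-0.3,"tz":0,"ax":0,"ay":0,"az":0,"claw":2.8},{"tx":-1.15,"ty":-0.55,"tz":0,"ax":0,"ay":0,"az":0,"claw":2.8},{"tx":-1.8,"ty":-0.7,"tz":0,"ax":0,"ay":0,"az":0,"claw":2.8},{"tx":-2.55,"ty":-0.75,"tz":0,"ax":0,"ay":0,"az":0,"claw":2.8},{"tx":-3.05,"ty":-0.72,"tz":0,"ax":0,"ay":0,"az":0,"claw":2.8},{"tx":-3.05,"ty":-0.72,"tz":0,"ax":0,"ay":0,"az":0,"claw":2.8}]'

```text
time: 7.83
eef_pos: [0.6129, 0.0845, 0.0914]
tcp_rot: [-0.03, 0.707, -0.706, 0.032]
contact_force: [-1.7, 0.2, 4.8]
opening: 0.394
```

```bash
python3 -c "
from h import *
st()
s=ctrl.get_state();im,d=cams.read_camera('wrist');cv2.imwrite('pics/w7z.png',cv2.resize(im[160:340,220:420],None,fx=4,fy=3.3,interpolation=cv2.INTER_CUBIC))
W,T=wcloud(d,s);q=uvz(W)
for r in range(250,300,4): print(r,[tuple((q[r,c]*1000).round().astype(int).tolist()) for c in (294,300,320,330,345)])
"
```

```text
t 7.83 uvz [0.6179 0.0309 0.0914] F [-1.7  0.4  4.8] op 0.394 q [-0.03  0.27  1.81  0.    1.06  1.46]
tooly uvz [ 0.003  0.    -1.   ] toolz [ 0. -1. -0.]
250 [(638, 43, 145), (638, 40, 145), (638, 32, 145), (638, 27, 145), (638, 21, 145)]
254 [(635, 43, 145), (636, 40, 145), (636, 32, 145), (635, 27, 144), (635, 21, 145)]
258 [(633, 43, 145), (634, 40, 146), (633, 32, 145), (633, 27, 145), (634, 21, 146)]
262 [(632, 43, 145), (632, 40, 146), (632, 32, 145), (632, 27, 145), (632, 21, 146)]
266 [(612, 46, 116), (543, 51, 0), (617, 32, 124), (617, 26, 124), (612, 18, 115)]
270 [(613, 45, 121), (539, 51, 0), (596, 32, 93), (596, 25, 93), (612, 18, 121)]
274 [(612, 45, 124), (534, 52, 0), (593, 32, 94), (593, 25, 94), (613, 19, 125)]
278 [(611, 45, 127), (529, 52, 0), (591, 32, 96), (591, 25, 96), (612, 19, 128)]
282 [(613, 45, 133), (613, 42, 134), (613, 32, 133), (613, 27, 133), (613, 19, 133)]
286 [(612, 44, 135), (613, 41, 136), (612, 32, 135), (613, 27, 137), (613, 19, 137)]
290 [(611, 44, 137), (610, 41, 137), (610, 32, 136), (610, 27, 136), (610, 19, 136)]
294 [(511, 58, 2), (509, 52, 0), (581, 32, 100), (581, 25, 100), (510, 6, 1)]
298 [(503, 59, -1), (504, 53, 0), (578, 32, 100), (578, 25, 100), (503, 5, -1)]
```

View pics/w7z.png

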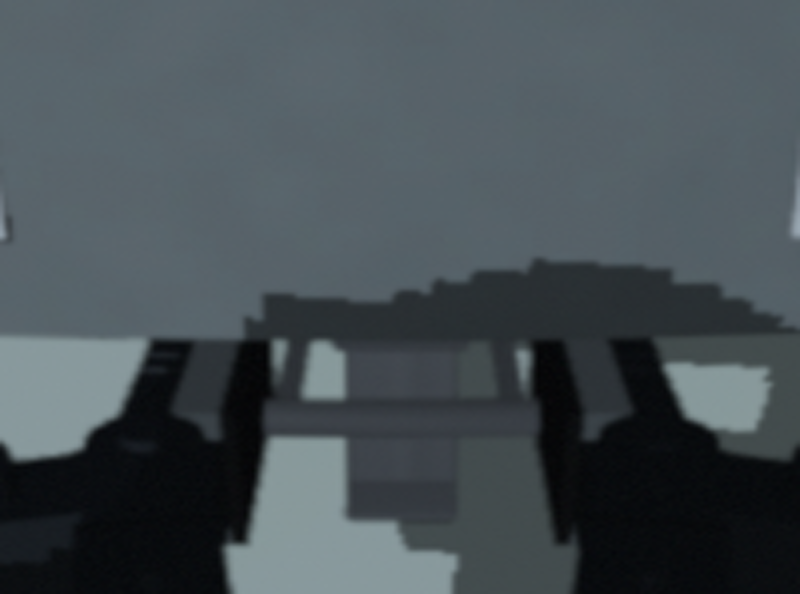

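Call:
play_rows --grip_force 25 --steps '[{"tx":-0.2,"ty":0,"tz":0,"ax":0,"ay":0,"az":0,"claw":2.8},{"tx":-0.4,"ty":0,"tz":0,"ax":0,"ay":0,"az":0,"claw":2.8},{"tx":-0.4,"ty":0,"tz":0,"ax":0,"ay":0,"az":0,"claw":2.8},{"tx":-0.4,"ty":0,"tz":0,"ax":0,"ay":0,"az":0,"claw":4.5},{"tx":-0.4,"ty":0,"tz":0,"ax":0,"ay":0,"az":0,"claw":4.5},{"tx":-0.4,"ty":0,"tz":0,"ax":0,"ay":0,"az":0,"claw":4.5}]'

```text
time: 8.38
eef_pos: [0.6146, 0.0844, 0.0896]
tcp_rot: [0.031, -0.706, 0.707, -0.031]
contact_force: [0.7, 0.6, 0.3]
opening: 0.529
```

```bash
python3 -c "
from h import *
st()
s=ctrl.get_state();im,d=cams.read_camera('wrist');cv2.imwrite('pics/w8z.png',cv2.resize(im[160:340,220:420],None,fx=4,fy=3.3,interpolation=cv2.INTER_CUBIC))
W,T=wcloud(d,s);q=uvz(W)
for r in range(250,300,4): print(r,[tuple((q[r,c]*1000).round().astype(int).tolist()) for c in (294,300,320,330,345)])
"
```

```text
t 8.38 uvz [0.6196 0.0306 0.0896] F [0.7 0.5 0.3] op 0.529 q [-0.03  0.28  1.8  -0.    1.06  1.46]
tooly uvz [-0. -0. -1.] toolz [ 0. -1.  0.]
250 [(640, 42, 145), (641, 40, 146), (640, 31, 145), (641, 27, 145), (641, 21, 146)]
254 [(639, 42, 146), (639, 40, 146), (639, 31, 145), (638, 27, 145), (639, 21, 146)]
258 [(637, 42, 145), (637, 40, 146), (636, 31, 145), (636, 27, 145), (636, 21, 145)]
262 [(635, 43, 145), (635, 40, 145), (635, 31, 145), (635, 27, 145), (635, 21, 145)]
266 [(632, 43, 145), (633, 40, 145), (633, 31, 145), (632, 27, 145), (633, 21, 146)]
270 [(613, 45, 118), (541, 51, 0), (618, 31, 124), (617, 26, 124), (614, 18, 118)]
274 [(613, 45, 121), (537, 51, 1), (596, 31, 94), (597, 25, 95), (615, 18, 124)]
278 [(613, 45, 124), (532, 51, 0), (594, 31, 95), (593, 25, 95), (615, 19, 127)]
282 [(527, 57, 1), (526, 51, 0), (592, 31, 97), (616, 26, 132), (615, 19, 131)]
286 [(615, 44, 135), (616, 41, 136), (615, 31, 135), (615, 26, 135), (615, 19, 136)]
290 [(614, 44, 137), (613, 41, 136), (614, 31, 137), (613, 26, 136), (614, 19, 137)]
294 [(511, 58, 0), (512, 52, 0), (584, 31, 99), (583, 25, 98), (511, 6, 0)]
298 [(507, 58, 1), (506, 52, 0), (581, 31, 99), (581, 25, 99), (506, 5, 0)]
```

View pics/w8z.png

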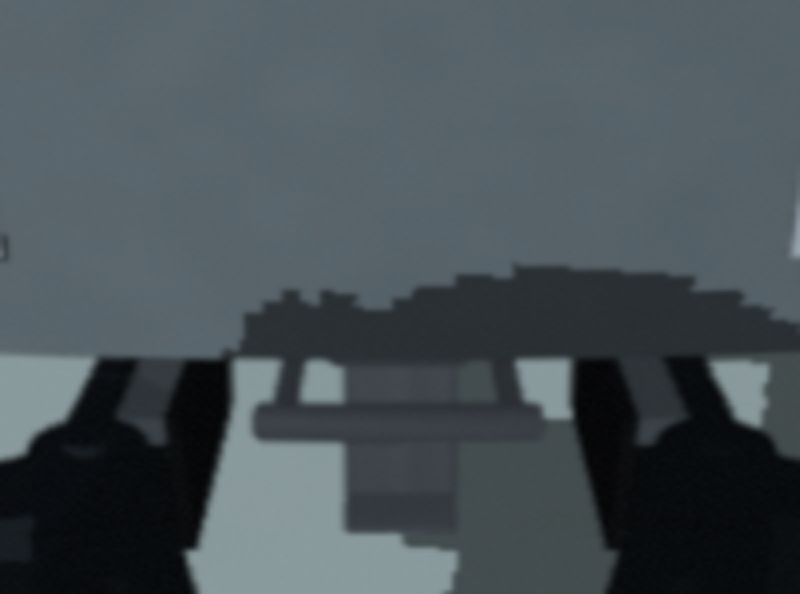

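The pads are clear of the bar, which stands near upright at u ≈ 0.615. I'll wait a moment and look again.

Call:
play_rows --steps '[{"tx":0,"ty":0,"tz":0,"ax":0,"ay":0,"az":0,"claw":4.5},{"tx":0,"ty":0,"tz":0,"ax":0,"ay":0,"az":0,"claw":4.5},{"tx":0,"ty":0,"tz":0,"ax":0,"ay":0,"az":0,"claw":4.5},{"tx":0,"ty":0,"tz":0,"ax":0,"ay":0,"az":0,"claw":4.5}]'

```text
time: 8.77
eef_pos: [0.6147, 0.0845, 0.0904]
tcp_rot: [0.031, -0.706, 0.706, -0.031]
contact_force: [-0.1, -0.1, -0.5]
opening: 0.527
```

```bash
python3 -c "
from h import *
st()
s=ctrl.get_state();im,d=cams.read_camera('wrist');cv2.imwrite('pics/w9z.png',cv2.resize(im[160:340,220:420],None,fx=4,fy=3.3,interpolation=cv2.INTER_CUBIC))
W,T=wcloud(d,s);q=uvz(W)
for r in range(262,300,3): print(r,[tuple((q[r,c]*1000).round().astype(int).tolist()) for c in (294,300,320,330,345)])
"
```

```text
t 8.77 uvz [0.6198 0.0308 0.0904] F [-0.1 -0.1 -0.5] op 0.527 q [-0.03  0.28  1.8  -0.    1.06  1.46]
tooly uvz [ 0. -0. -1.] toolz [ 0. -1.  0.]
262 [(634, 43, 145), (634, 40, 145), (635, 31, 146), (634, 27, 145), (634, 21, 145)]
265 [(633, 43, 145), (633, 40, 145), (633, 31, 145), (633, 27, 146), (633, 21, 145)]
268 [(631, 43, 145), (632, 40, 146), (631, 31, 145), (631, 27, 146), (631, 20, 145)]
271 [(614, 45, 120), (540, 51, 0), (598, 31, 94), (598, 25, 93), (614, 18, 120)]
274 [(614, 45, 123), (536, 51, 0), (595, 31, 94), (595, 25, 93), (615, 18, 124)]
277 [(614, 45, 125), (532, 51, 0), (594, 31, 95), (593, 25, 94), (614, 19, 127)]
280 [(612, 45, 127), (528, 52, -1), (592, 31, 96), (592, 25, 95), (615, 19, 130)]
283 [(616, 44, 134), (616, 41, 135), (616, 31, 134), (616, 27, 134), (616, 19, 134)]
286 [(614, 44, 135), (615, 41, 136), (615, 31, 136), (615, 27, 136), (615, 19, 135)]
289 [(613, 44, 136), (613, 41, 135), (613, 31, 135), (613, 27, 136), (614, 19, 136)]
292 [(612, 44, 136), (612, 41, 137), (612, 31, 136), (612, 27, 137), (612, 19, 136)]
295 [(510, 58, 1), (511, 52, 1), (582, 31, 98), (583, 25, 100), (510, 6, 0)]
298 [(506, 58, 0), (507, 52, 1), (580, 31, 99), (581, 25, 99), (506, 5, 0)]
```

View pics/w9z.png

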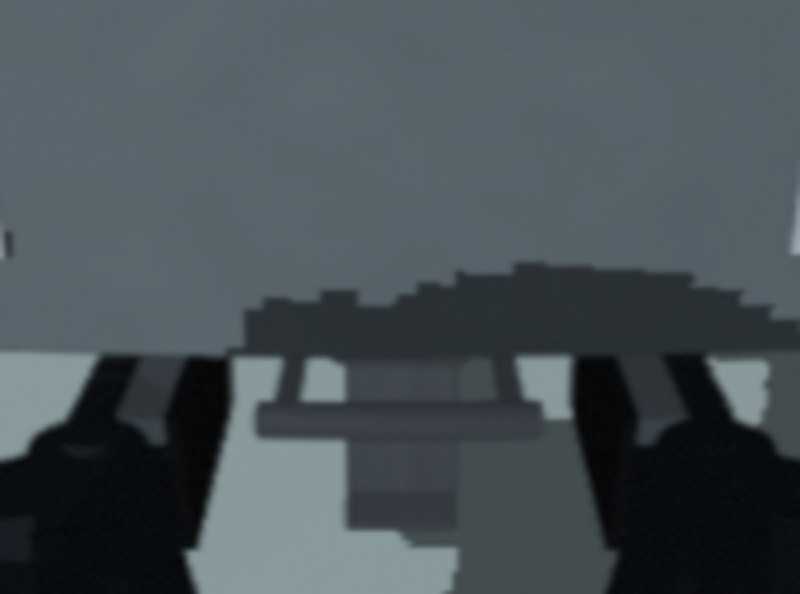

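The bar balances near upright, so it needs a nudge inward. I'll lift, close the fingers, come down outside the bar and push it in towards the lid.

Call:
play_rows --steps '[{"tx":0,"ty":-2,"tz":0,"ax":0,"ay":0,"az":0,"claw":4.8},{"tx":0,"ty":-4,"tz":0,"ax":0,"ay":0,"az":0,"claw":4.8},{"tx":0,"ty":-5,"tz":0,"ax":0,"ay":0,"az":0,"claw":4.8},{"tx":2,"ty":-5,"tz":0,"ax":0,"ay":0,"az":0,"claw":0},{"tx":3.5,"ty":-5,"tz":0,"ax":0,"ay":0,"az":0,"claw":0},{"tx":3.5,"ty":-5,"tz":0,"ax":0,"ay":0,"az":0,"claw":0},{"tx":3.5,"ty":-5,"tz":0,"ax":0,"ay":0,"az":0,"claw":0},{"tx":3.5,"ty":-5,"tz":0,"ax":0,"ay":0,"az":0,"claw":0}]'

```text
time: 9.48
eef_pos: [0.5804, 0.0815, 0.1405]
tcp_rot: [0.031, -0.706, 0.706, -0.031]
contact_force: [0.1, -0.2, -0.5]
opening: 0.003
```

```bash
python3 -c "
from h import *
st()
s=ctrl.get_state();im,d=cams.read_camera('wrist');cv2.imwrite('pics/w10z.png',cv2.resize(im[130:330,220:420],None,fx=3.5,fy=3,interpolation=cv2.INTER_CUBIC))
"
```

```text
t 9.48 uvz [0.5853 0.0307 0.1405] F [ 0.1 -0.3 -0.5] op 0.003 q [-0.03  0.15  1.85  0.    1.13  1.45]
tooly uvz [ 0.001 -0.    -1.   ] toolz [ 0. -1.  0.]
```

View pics/w10z.png

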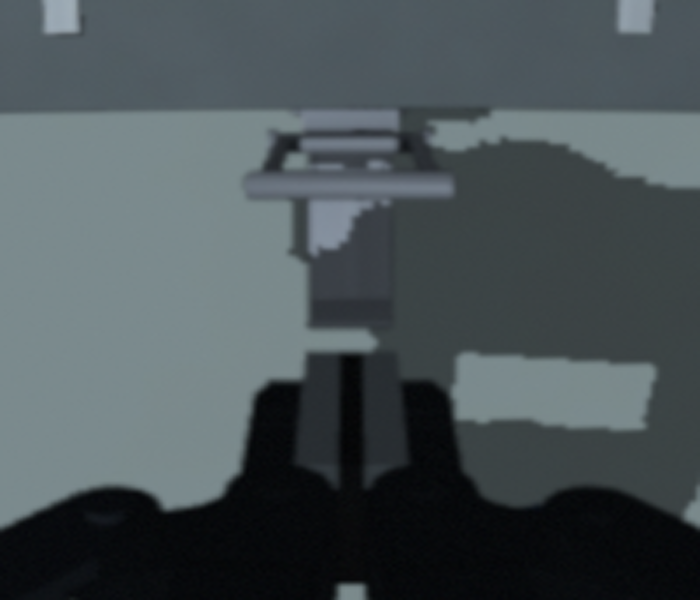

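The bar is still standing at about (350,185). Now I'll lower the closed fingers outside it and push inward.

Call:
play_rows --steps '[{"tx":0,"ty":2.5,"tz":0,"ax":0,"ay":0,"az":0,"claw":0},{"tx":0,"ty":4.1,"tz":0,"ax":0,"ay":0,"az":0,"claw":0},{"tx":-1,"ty":4.1,"tz":0,"ax":0,"ay":0,"az":0,"claw":0},{"tx":-1.4,"ty":4.1,"tz":0,"ax":0,"ay":0,"az":0,"claw":0},{"tx":-1.8,"ty":4.1,"tz":0,"ax":0,"ay":0,"az":0,"claw":0},{"tx":-2.2,"ty":4.1,"tz":0,"ax":0,"ay":0,"az":0,"claw":0},{"tx":-2.5,"ty":4.1,"tz":0,"ax":0,"ay":0,"az":0,"claw":0},{"tx":-2.8,"ty":4.1,"tz":0,"ax":0,"ay":0,"az":0,"claw":0},{"tx":-2.8,"ty":4.1,"tz":0,"ax":0,"ay":0,"az":0,"claw":0}]'

```text
time: 10.28
eef_pos: [0.6088, 0.0839, 0.1002]
tcp_rot: [0.03, -0.706, 0.706, -0.032]
contact_force: [-0.7, 0.1, 0.8]
opening: 0.0
```

Call:
play_rows --steps '[{"tx":1,"ty":0,"tz":0,"ax":0,"ay":0,"az":0,"claw":0},{"tx":3,"ty":0,"tz":0,"ax":0,"ay":0,"az":0,"claw":0},{"tx":3,"ty":-3,"tz":0,"ax":0,"ay":0,"az":0,"claw":0},{"tx":3,"ty":-6,"tz":0,"ax":0,"ay":0,"az":0,"claw":0},{"tx":3,"ty":-6,"tz":0,"ax":0,"ay":0,"az":0,"claw":0}]'

```text
time: 10.7
eef_pos: [0.5803, 0.0813, 0.1661]
tcp_rot: [0.027, -0.706, 0.707, -0.035]
contact_force: [0.9, -0.0, 1.4]
opening: 0.005
```

```bash
python3 -c "
from h import *
st()
s=ctrl.get_state();im,d=cams.read_camera('wrist');cv2.imwrite('pics/w11z.png',cv2.resize(im[130:330,220:420],None,fx=3.5,fy=3,interpolation=cv2.INTER_CUBIC))
W,T=wcloud(d,s);q=uvz(W)
for r in range(148,220,4): print(r,[tuple((q[r,c]*1000).round().astype(int).tolist()) for c in (300,305,320,330,340)])
"
```

```text
t 10.7 uvz [0.5852 0.0306 0.1661] F [ 0.9 -0.1  1.4] op 0.005 q [-0.03  0.12  1.84  0.    1.17  1.45]
tooly uvz [ 0.011 -0.001 -1.   ] toolz [ 0.001 -1.     0.001]
148 [(637, 44, 144), (637, 41, 145), (637, 31, 147), (637, 25, 146), (637, 19, 146)]
152 [(634, 44, 145), (634, 41, 145), (634, 31, 146), (634, 25, 145), (634, 19, 145)]
156 [(632, 44, 145), (632, 41, 145), (632, 31, 145), (632, 25, 145), (632, 19, 146)]
160 [(627, 45, 133), (627, 41, 132), (627, 31, 132), (627, 25, 133), (627, 18, 133)]
164 [(622, 46, 120), (597, 48, -1), (621, 31, 118), (621, 24, 118), (622, 17, 123)]
168 [(616, 46, 109), (612, 44, 87), (620, 31, 125), (619, 24, 123), (612, 15, 88)]
172 [(609, 48, 92), (609, 44, 90), (609, 31, 90), (608, 23, 89), (609, 15, 91)]
176 [(584, 54, 1), (583, 48, -1), (606, 31, 91), (584, 20, 0), (584, 9, 1)]
180 [(579, 54, -1), (579, 48, -1), (602, 31, 92), (579, 20, 1), (579, 9, 1)]
184 [(574, 54, 0), (574, 48, 0), (600, 31, 93), (574, 20, 1), (574, 9, 1)]
188 [(570, 54, 1), (570, 48, 0), (596, 31, 93), (569, 20, 0), (570, 8, 1)]
192 [(565, 54, 0), (565, 48, 0), (593, 31, 94), (565, 20, 0), (565, 8, -1)]
196 [(560, 54, 0), (560, 48, 1), (590, 31, 95), (560, 20, 1), (560, 8, 0)]
200 [(556, 54, 1), (555, 48, -1), (587, 31, 98), (555, 20, 1), (555, 8, 0)]
204 [(550, 54, 0), (550, 48, 0), (584, 31, 98), (550, 20, 0), (550, 8, 0)]
208 [(545, 54, -1), (546, 48, 0), (581, 31, 99), (546, 20, 0), (545, 8, -1)]
212 [(540, 54, 0), (540, 49, 0), (578, 31, 100), (577, 23, 100), (540, 8, -1)]
216 [(536, 55, 0), (535, 49, 0), (574, 31, 101), (574, 23, 100), (536, 8, 1)]
```

View pics/w11z.png

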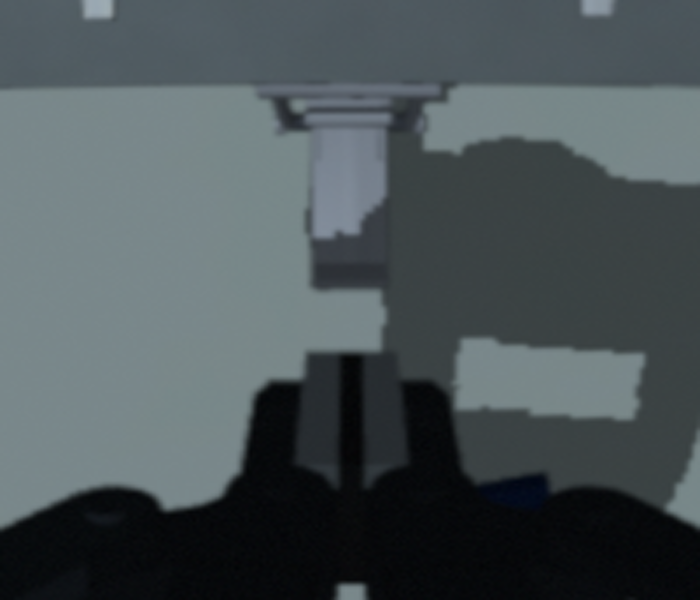

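The bar now rests against the lid over the keeper at u ≈ 0.628, z ≈ 0.13, with the lever still up at about 1.9 rad. Next I'll plan the lever push: fingertips follow the lever's arc while the tool tilts inward.

```bash
cat > lev.py <<'E'
from h import *
V=.0318;L=.0285
def pose(th,r=.035,extra=0.0):
    n=np.array([-np.cos(th),np.sin(th)]);S=np.array([.621,.082])+r*np.array([-np.sin(th),-np.cos(th)])+(.0015-extra)*n
    ph=np.clip(np.pi/2-th,np.radians(12),np.radians(50))
    y=np.array([np.sin(ph),-np.cos(ph)]);p=np.array([np.cos(ph),np.sin(ph)])
    sgn=-np.sign(p@-n) if abs(p@n)>.02 else 0   # corner nearest surface is T+/-11p
    T=S+.011*p*sgn if sgn else S
    return np.append(T+L*y,np.degrees(ph))
def rows(ps):
    s=ctrl.get_state();R0=R.from_quat(s['tcp_rot']).as_matrix();p0=s['eef_pos']
    for u,z,phi in ps:
        f=np.radians(phi);y=np.sin(f)*cu-np.cos(f)*np.array([0,0,1]);zz=-cv_;x=np.cross(y,zz)
        d=R0.T@(u*cu+V*cv_+np.array([0,0,z])-p0)*100;rv=np.degrees(R.from_matrix(R0.T@np.stack([x,y,zz],1)).as_rotvec())
        print('uz',round(u,3),round(z,3),'phi',round(phi),'d',d.round(2),'rv',rv.round(1))
E
python3 -c "
from lev import *
st()
ths=np.radians([122,112,104,96,88,80,72,64,56,48,40,32,24,16,8,0,-7,-10])
rows([pose(t,extra=(0 if t<1.97 else -.006)) for t in ths])"
```

```text
t 10.75 uvz [0.5845 0.0306 0.164 ] F [ 0.1 -0.2 -0.7] op 0.001 q [-0.03  0.12  1.84 -0.    1.17  1.45]
tooly uvz [ 0.008 -0.001 -1.   ] toolz [ 0.001 -1.     0.001]
uz 0.612 0.081 phi 12 d [-2.69  8.29 -0.13] rv [-0.1  0.  11.5]
uz 0.606 0.071 phi 12 d [-2.06  9.32 -0.13] rv [-0.1  0.  11.5]
uz 0.604 0.066 phi 12 d [-1.88  9.78 -0.13] rv [-0.1  0.  11.5]
uz 0.603 0.062 phi 12 d [-1.78 10.25 -0.13] rv [-0.1  0.  11.5]
uz 0.603 0.057 phi 12 d [-1.73 10.74 -0.13] rv [-0.1  0.  11.5]
uz 0.603 0.052 phi 12 d [-1.76 11.23 -0.13] rv [-0.1  0.  11.5]
uz 0.596 0.046 phi 18 d [-1.06 11.85 -0.13] rv [-0.1  0.  17.5]
uz 0.601 0.042 phi 26 d [-1.59 12.17 -0.13] rv [-0.1  0.  25.5]
uz 0.607 0.04 phi 34 d [-2.16 12.41 -0.13] rv [-0.   0.  33.5]
uz 0.613 0.039 phi 42 d [-2.76 12.57 -0.13] rv [-0.   0.1 41.5]
uz 0.619 0.038 phi 50 d [-3.37 12.64 -0.13] rv [-0.   0.1 49.5]
uz 0.616 0.026 phi 50 d [-3.04 13.78 -0.13] rv [-0.   0.1 49.5]
uz 0.62 0.024 phi 50 d [-3.46 14.04 -0.13] rv [-0.   0.1 49.5]
uz 0.625 0.022 phi 50 d [-3.91 14.23 -0.13] rv [-0.   0.1 49.5]
uz 0.629 0.021 phi 50 d [-4.38 14.35 -0.13] rv [-0.   0.1 49.5]
uz 0.634 0.02 phi 50 d [-4.86 14.41 -0.13] rv [-0.   0.1 49.5]
uz 0.639 0.02 phi 50 d [-5.29 14.41 -0.13] rv [-0.   0.1 49.5]
uz 0.64 0.021 phi 50 d [-5.48 14.39 -0.13] rv [-0.   0.1 49.5]
```

```bash
cat >> lev.py <<'E'
def pose(th,r=.040,extra=0.0):
    n=np.array([-np.cos(th),np.sin(th)]);C=np.array([.621,.082])+r*np.array([-np.sin(th),-np.cos(th)])
    ph=np.clip(np.pi/2-th+.1,np.radians(12),np.radians(50))
    y=np.array([np.sin(ph),-np.cos(ph)]);p=np.array([np.cos(ph),np.sin(ph)])
    T=C+(.0015-extra+.011*abs(p@n))*n
    return np.append(T+L*y,np.degrees(ph))
E
python3 -c "
from lev import *
ths=np.radians([122,112,104,97,90,83,76,69,62,55,48])
rows([pose(t,extra=(0 if t<1.97 else -.006)) for t in ths])"
```

```text
uz 0.601 0.088 phi 12 d [-1.6   7.59 -0.13] rv [-0.1  0.  11.5]
uz 0.593 0.076 phi 12 d [-0.75  8.78 -0.13] rv [-0.1  0.  11.5]
uz 0.59 0.07 phi 12 d [-0.44  9.41 -0.13] rv [-0.1  0.  11.5]
uz 0.588 0.064 phi 12 d [-0.26  9.99 -0.13] rv [-0.1  0.  11.5]
uz 0.587 0.058 phi 12 d [-0.16 10.61 -0.13] rv [-0.1  0.  11.5]
uz 0.587 0.052 phi 13 d [-0.19 11.21 -0.13] rv [-0.1  0.  12.3]
uz 0.591 0.048 phi 20 d [-0.58 11.6  -0.13] rv [-0.1  0.  19.3]
uz 0.596 0.045 phi 27 d [-1.01 11.94 -0.13] rv [-0.1  0.  26.3]
uz 0.6 0.042 phi 34 d [-1.48 12.23 -0.13] rv [-0.   0.  33.3]
uz 0.605 0.04 phi 41 d [-1.99 12.45 -0.13] rv [-0.   0.1 40.3]
uz 0.611 0.038 phi 48 d [-2.52 12.62 -0.13] rv [-0.   0.1 47.3]
```

Call:
play_rows --steps '[{"tx":0,"ty":3,"tz":-0.1,"ax":0,"ay":0,"az":6,"claw":0},{"tx":-0.7,"ty":6,"tz":-0.1,"ax":0,"ay":0,"az":11.5,"claw":0},{"tx":-0.9,"ty":7.8,"tz":-0.1,"ax":0,"ay":0,"az":11.5,"claw":0},{"tx":-0.75,"ty":8.5,"tz":-0.1,"ax":0,"ay":0,"az":11.5,"claw":0},{"tx":-0.6,"ty":9,"tz":-0.1,"ax":0,"ay":0,"az":11.5,"claw":0},{"tx":-0.4,"ty":9.5,"tz":-0.1,"ax":0,"ay":0,"az":11.5,"claw":0},{"tx":-0.3,"ty":10,"tz":-0.1,"ax":0,"ay":0,"az":11.5,"claw":0},{"tx":-0.2,"ty":10.6,"tz":-0.1,"ax":0,"ay":0,"az":11.5,"claw":0},{"tx":-0.2,"ty":10.6,"tz":-0.1,"ax":0,"ay":0,"az":11.5,"claw":0}]'

```text
time: 11.5
eef_pos: [0.5803, 0.0824, 0.0534]
tcp_rot: [0.04, 0.706, -0.7, 0.102]
contact_force: [-0.0, 0.9, 0.3]
opening: -0.004
```

```bash
python3 -c "
from lev import *
st()
s=ctrl.get_state();im,d=cams.read_camera('wrist');cv2.imwrite('pics/w12z.png',cv2.resize(im[130:330,220:420],None,fx=3.5,fy=3,interpolation=cv2.INTER_CUBIC))
im,d=cams.read_camera('scene');cv2.imwrite('pics/s12z.png',cv2.resize(im[130:250,260:380],None,fx=5,fy=5,interpolation=cv2.INTER_CUBIC))
ths=np.radians([90,83,76,69,62,55,48,41,34,27,20,13,6,0,-7,-12])
rows([pose(t) for t in ths])"
```

```text
t 11.5 uvz [0.5852 0.0317 0.0534] F [0.  0.9 0.3] op -0.004 q [-0.04  0.16  2.04  0.04  0.74  1.41]
tooly uvz [ 0.2  -0.   -0.98] toolz [ 0. -1.  0.]
uz 0.587 0.058 phi 12 d [-0.28 -0.38 -0.01] rv [-0.   0.   0.5]
uz 0.587 0.052 phi 13 d [-0.19  0.21 -0.01] rv [-0.   0.   1.2]
uz 0.591 0.048 phi 20 d [-0.5   0.67 -0.01] rv [-0.   0.   8.2]
uz 0.596 0.045 phi 27 d [-0.86  1.09 -0.01] rv [ 0.   0.  15.2]
uz 0.6 0.042 phi 34 d [-1.27  1.46 -0.01] rv [ 0.   0.  22.2]
uz 0.605 0.04 phi 41 d [-1.72  1.78 -0.01] rv [ 0.   0.  29.2]
uz 0.611 0.038 phi 48 d [-2.2   2.04 -0.01] rv [ 0.   0.  36.2]
uz 0.615 0.035 phi 50 d [-2.6   2.47 -0.01] rv [ 0.   0.  38.5]
uz 0.618 0.032 phi 50 d [-2.83  2.78 -0.01] rv [ 0.   0.  38.5]
uz 0.621 0.03 phi 50 d [-3.07  3.05 -0.01] rv [ 0.   0.  38.5]
uz 0.624 0.028 phi 50 d [-3.33  3.3  -0.01] rv [ 0.   0.  38.5]
uz 0.628 0.026 phi 50 d [-3.62  3.54 -0.01] rv [ 0.   0.  38.5]
uz 0.631 0.025 phi 50 d [-3.94  3.75 -0.01] rv [ 0.   0.  38.5]
uz 0.634 0.024 phi 50 d [-4.23  3.91 -0.01] rv [ 0.   0.  38.5]
uz 0.638 0.023 phi 50 d [-4.61  4.08 -0.01] rv [ 0.   0.  38.5]
uz 0.641 0.022 phi 50 d [-4.89  4.17 -0.01] rv [ 0.   0.  38.5]
```

View pics/w12z.png

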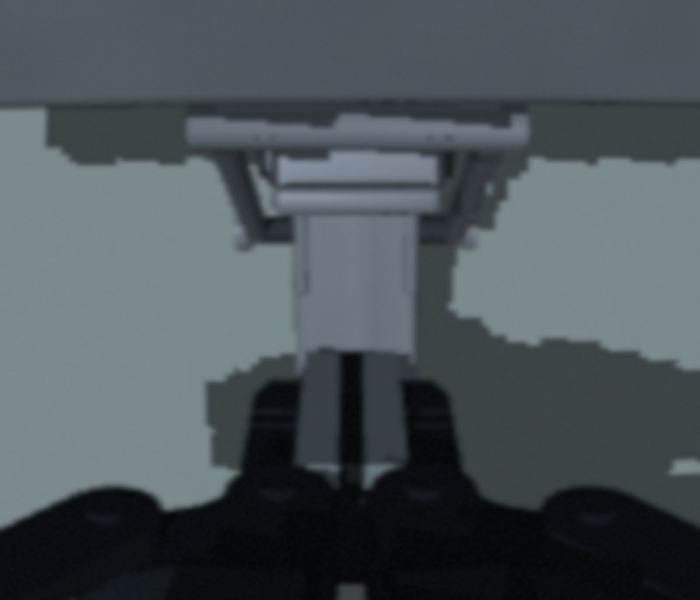

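View pics/s12z.png

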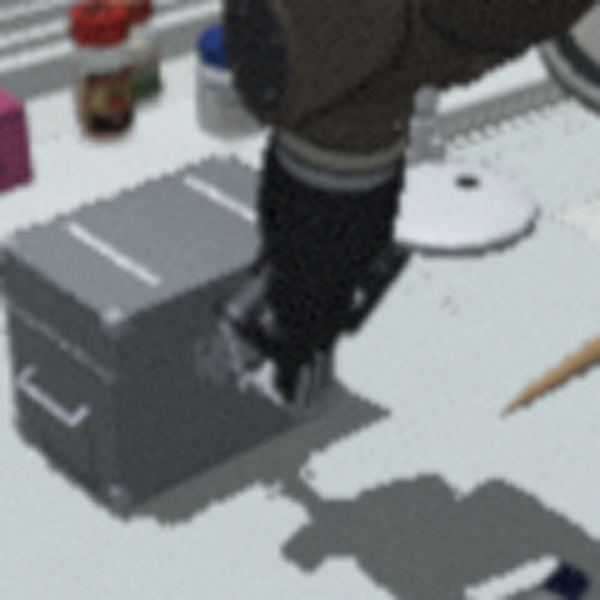

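The lever is at about 85° with the bar still over the keeper. Before tilting further I'll check that joint 5 has room, by fitting a planar arm model to the logged poses.

```bash
python3 -c "
from lev import *
from scipy.optimize import least_squares
s=ctrl.get_state();print(s['qpos'].round(4),s['eef_pos'])
D=[([.2872,1.5782,1.2786],.2841,-.6115,.2014),([.27,1.42,1.45],.6843,.0917,.2987),([.33,1.69,1.12],.6512,.0877,.1165),([.06,1.85,1.23],.5621,.0811,.193),([.21,1.93,1.0],.5675,.0813,.0681),([.28,1.80,1.06],.6146,.0844,.0896),([.12,1.84,1.17],.58,.081,.164),(list(s['qpos'][[1,2,4]]),*s['eef_pos']),([-.03,1.79,1.38],.5109,-.2127,.2757)]
def fk(p,q):
    a=q[0];b=a+q[1];c=b+q[2];h,l1,l2,l3,b2=p
    return l1*np.sin(a)+l2*np.sin(b)+b2*np.cos(b)+l3*np.sin(c), h+l1*np.cos(a)+l2*np.cos(b)-b2*np.sin(b)+l3*np.cos(c)
off=.1
def res(p):
    o=[]
    for q,x,y,z in D:
        r,zz=fk(p[:5],q);o+=[r-np.sqrt(x*x+y*y-p[5]**2),zz-z]
    return o
f=least_squares(res,[.2,.4,.4,.25,0,.1]);print(f.x.round(3),np.abs(f.fun).max())
p=f.x[:5]
for th in np.radians([48,27,0,-12]):
  u,z,phi=pose(th); 
  for phi in (phi,40,30):
    rr=np.sqrt(u*u+V*V-f.x[5]**2)
    g=least_squares(lambda q:[fk(p,q)[0]-rr,fk(p,q)[1]-z,q.sum()-(np.pi-np.radians(phi))],s['qpos'][[1,2,4]]);print(np.degrees(th).round(),round(phi),g.x.round(2),g.cost.round(6))
"
```

```text
[-0.0445  0.1562  2.0406  0.0385  0.746   1.4131] [0.57999353 0.08242082 0.0535867 ]
[0.244 0.444 0.569 0.285 0.019 0.109] 0.002910840736326817
48.0 48 [ 0.11  2.35 -0.15] 0.0
48.0 40 [0.1  2.29 0.05] 0.0
48.0 30 [0.12 2.19 0.3 ] 0.0
27.0 50 [ 0.16  2.35 -0.23] 0.0
27.0 40 [0.14 2.27 0.04] 0.0
27.0 30 [0.16 2.17 0.29] 0.0
0.0 50 [ 0.2   2.31 -0.24] 0.0
0.0 40 [0.18 2.24 0.03] 0.0
0.0 30 [0.19 2.14 0.28] 0.0
-12.0 50 [ 0.21  2.3  -0.24] 0.0
-12.0 40 [0.19 2.22 0.03] 0.0
-12.0 30 [0.21 2.13 0.28] 0.0
```

Joint 5 (minimum 0.24) limits the tilt to about 30°. I'll replan with at most 27° and check the final gap between the gripper body and the keeper.

```bash
cat >> lev.py <<'E'
def pose(th,r=.040,extra=0.0):
    r=.034+.006*np.clip(th/1.5,0,1)
    n=np.array([-np.cos(th),np.sin(th)]);C=np.array([.621,.082])+r*np.array([-np.sin(th),-np.cos(th)])
    ph=np.clip(np.pi/2-th+.1,np.radians(12),np.radians(27))
    y=np.array([np.sin(ph),-np.cos(ph)]);p=np.array([np.cos(ph),np.sin(ph)])
    T=C+(.0015-extra+.011*abs(p@n))*n
    print('T',T.round(4),'body corner',(T-.073*y+.0425*p).round(4),end=' ')
    return np.append(T+L*y,np.degrees(ph))
E
python3 -c "
from lev import *
ths=np.radians([83,76,69,62,55,48,41,34,27,20,13,6,0,-7,-12])
rows([pose(t) for t in ths])"
```

```text
T [0.5812 0.0797] body corner [0.6066 0.1603] T [0.5822 0.075 ] body corner [0.5976 0.1581] T [0.5838 0.0705] body corner [0.589  0.1548] T [0.5864 0.0655] body corner [0.5911 0.1498] T [0.5883 0.0628] body corner [0.593  0.1471] T [0.5903 0.0602] body corner [0.5951 0.1446] T [0.5926 0.0579] body corner [0.5973 0.1422] T [0.595  0.0557] body corner [0.5997 0.14  ] T [0.5976 0.0536] body corner [0.6023 0.138 ] T [0.6004 0.0518] body corner [0.6052 0.1362] T [0.6035 0.0502] body corner [0.6082 0.1346] T [0.6067 0.0489] body corner [0.6115 0.1332] T [0.6097 0.048 ] body corner [0.6144 0.1323] T [0.6134 0.0468] body corner [0.6181 0.1311] T [0.6162 0.0462] body corner [0.6209 0.1306] uz 0.587 0.052 phi 13 d [-0.21  0.21 -0.01] rv [-0.   0.   1.2]
uz 0.592 0.048 phi 20 d [-0.57  0.67 -0.01] rv [-0.   0.   8.2]
uz 0.597 0.045 phi 27 d [-0.98  1.07 -0.01] rv [ 0.   0.  15.2]
uz 0.599 0.04 phi 27 d [-1.14  1.61 -0.01] rv [ 0.   0.  15.5]
uz 0.601 0.037 phi 27 d [-1.27  1.91 -0.01] rv [ 0.   0.  15.5]
uz 0.603 0.035 phi 27 d [-1.42  2.2  -0.01] rv [ 0.   0.  15.5]
uz 0.606 0.032 phi 27 d [-1.59  2.48 -0.01] rv [ 0.   0.  15.5]
uz 0.608 0.03 phi 27 d [-1.79  2.74 -0.01] rv [ 0.   0.  15.5]
uz 0.611 0.028 phi 27 d [-2.    2.99 -0.01] rv [ 0.   0.  15.5]
uz 0.613 0.026 phi 27 d [-2.24  3.23 -0.01] rv [ 0.   0.  15.5]
uz 0.616 0.025 phi 27 d [-2.51  3.45 -0.01] rv [ 0.   0.  15.5]
uz 0.62 0.023 phi 27 d [-2.8   3.64 -0.01] rv [ 0.   0.  15.5]
uz 0.623 0.023 phi 27 d [-3.07  3.79 -0.01] rv [ 0.   0.  15.5]
uz 0.626 0.021 phi 27 d [-3.41  3.98 -0.01] rv [ 0.   0.  15.5]
uz 0.629 0.021 phi 27 d [-3.68  4.09 -0.01] rv [ 0.   0.  15.5]
```

Call:
play_rows --steps '[{"tx":-0.2,"ty":0.2,"tz":0,"ax":0,"ay":0,"az":1,"claw":0},{"tx":-0.55,"ty":0.65,"tz":0,"ax":0,"ay":0,"az":8,"claw":0},{"tx":-1,"ty":1.1,"tz":0,"ax":0,"ay":0,"az":15,"claw":0},{"tx":-1.1,"ty":1.5,"tz":0,"ax":0,"ay":0,"az":15.5,"claw":0},{"tx":-1.25,"ty":1.9,"tz":0,"ax":0,"ay":0,"az":15.5,"claw":0},{"tx":-1.4,"ty":2.2,"tz":0,"ax":0,"ay":0,"az":15.5,"claw":0},{"tx":-1.6,"ty":2.5,"tz":0,"ax":0,"ay":0,"az":15.5,"claw":0},{"tx":-1.8,"ty":2.75,"tz":0,"ax":0,"ay":0,"az":15.5,"claw":0},{"tx":-2,"ty":3,"tz":0,"ax":0,"ay":0,"az":15.5,"claw":0},{"tx":-2,"ty":3,"tz":0,"ax":0,"ay":0,"az":15.5,"claw":0}]'

```text
time: 12.43
eef_pos: [0.6055, 0.0849, 0.0272]
tcp_rot: [0.134, 0.694, -0.68, 0.194]
contact_force: [-3.3, 0.0, 0.2]
opening: -0.002
```

```bash
python3 -c "
from lev import *
st()
s=ctrl.get_state();im,d=cams.read_camera('wrist');cv2.imwrite('pics/w13z.png',cv2.resize(im[130:330,220:420],None,fx=3.5,fy=3,interpolation=cv2.INTER_CUBIC))
im,d=cams.read_camera('scene');cv2.imwrite('pics/s13z.png',cv2.resize(im[130:250,260:380],None,fx=5,fy=5,interpolation=cv2.INTER_CUBIC))
ths=np.radians([27,20,13,6,0,-7,-12])
rows([pose(t) for t in ths])"
```

```text
t 12.43 uvz [0.6106 0.0319 0.0272] F [-3.3  0.3  0.2] op -0.002 q [-0.06  0.15  2.16  0.18  0.37  1.27]
tooly uvz [ 0.452  0.001 -0.892] toolz [ 0.001 -1.    -0.   ]
T [0.5976 0.0536] body corner [0.6023 0.138 ] T [0.6004 0.0518] body corner [0.6052 0.1362] T [0.6035 0.0502] body corner [0.6082 0.1346] T [0.6067 0.0489] body corner [0.6115 0.1332] T [0.6097 0.048 ] body corner [0.6144 0.1323] T [0.6134 0.0468] body corner [0.6181 0.1311] T [0.6162 0.0462] body corner [0.6209 0.1306] uz 0.611 0.028 phi 27 d [ 0.04 -0.04 -0.  ] rv [ 0.  0. -0.]
uz 0.613 0.026 phi 27 d [-0.13  0.25 -0.  ] rv [ 0.  0. -0.]
uz 0.616 0.025 phi 27 d [-0.33  0.53 -0.  ] rv [ 0.  0. -0.]
uz 0.62 0.023 phi 27 d [-0.56  0.79 -0.  ] rv [ 0.  0. -0.]
uz 0.623 0.023 phi 27 d [-0.78  1.01 -0.  ] rv [ 0.  0. -0.]
uz 0.626 0.021 phi 27 d [-1.06  1.28 -0.  ] rv [ 0.  0. -0.]
uz 0.629 0.021 phi 27 d [-1.28  1.46 -0.  ] rv [ 0.  0. -0.]
```

View pics/w13z.png

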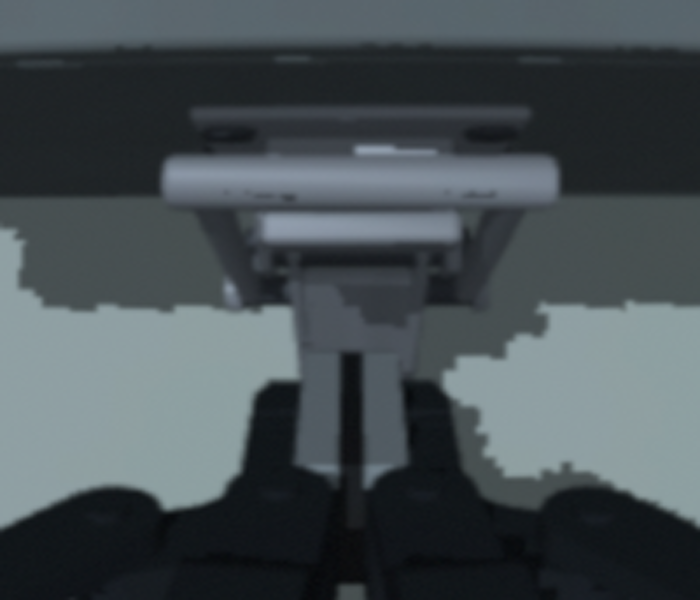

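View pics/s13z.png

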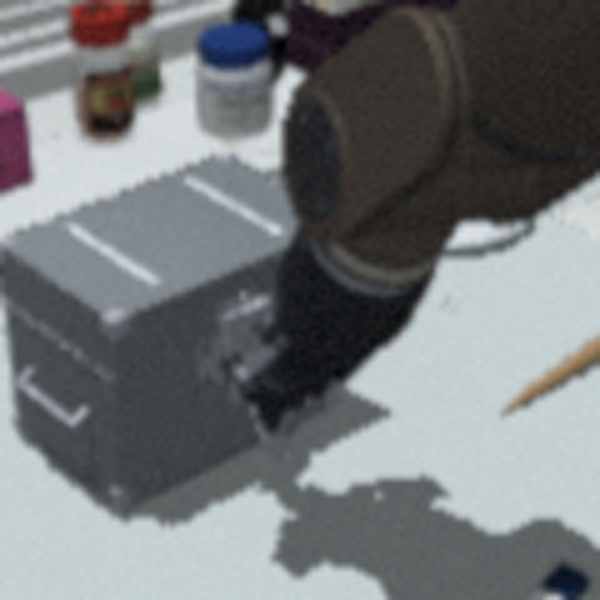

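The bar is dropping in behind the lip and the lever is at about 27°. I'll continue past centre.

Call:
play_rows --steps '[{"tx":-0.15,"ty":0.3,"tz":0,"ax":0,"ay":0,"az":0,"claw":0},{"tx":-0.35,"ty":0.55,"tz":0,"ax":0,"ay":0,"az":0,"claw":0},{"tx":-0.55,"ty":0.8,"tz":0,"ax":0,"ay":0,"az":0,"claw":0},{"tx":-0.8,"ty":1,"tz":0,"ax":0,"ay":0,"az":0,"claw":0},{"tx":-0.95,"ty":1.15,"tz":0,"ax":0,"ay":0,"az":0,"claw":0},{"tx":-1.05,"ty":1.3,"tz":0,"ax":0,"ay":0,"az":0,"claw":0},{"tx":-1.05,"ty":1.3,"tz":0,"ax":0,"ay":0,"az":0,"claw":0}]'

```text
time: 13.12
eef_pos: [0.6211, 0.086, 0.0213]
tcp_rot: [0.135, 0.694, -0.68, 0.195]
contact_force: [-0.0, -0.0, -0.2]
opening: 0.001
```

```bash
python3 -c "
from lev import *
st()
rows([pose(t) for t in np.radians([-7,-12])])
s=ctrl.get_state();im,d=cams.read_camera('wrist');cv2.imwrite('pics/w14z.png',cv2.resize(im[130:330,220:420],None,fx=3.5,fy=3,interpolation=cv2.INTER_CUBIC))"
```

```text
t 13.12 uvz [0.6263 0.0317 0.0213] F [-0.   0.  -0.2] op 0.001 q [-0.05  0.2   2.13  0.18  0.36  1.27]
tooly uvz [ 0.455 -0.    -0.89 ] toolz [ 0. -1.  0.]
T [0.6134 0.0468] body corner [0.6181 0.1311] T [0.6162 0.0462] body corner [0.6209 0.1306] uz 0.626 0.021 phi 27 d [-0.01 -0.01 -0.01] rv [-0.   0.  -0.1]
uz 0.629 0.021 phi 27 d [-0.23  0.17 -0.01] rv [-0.   0.  -0.1]
```

View pics/w14z.png

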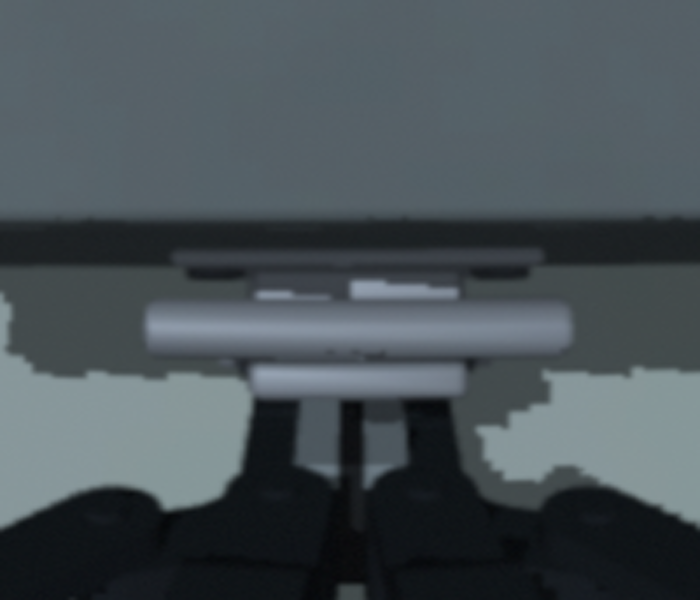

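The contact force dropped to zero, so the lever seems to have gone over centre. I'll press a few millimetres more to feel for the stop.

Call:
play_rows --steps '[{"tx":-0.15,"ty":0.1,"tz":0,"ax":0,"ay":0,"az":0,"claw":0},{"tx":-0.25,"ty":0.18,"tz":0,"ax":0,"ay":0,"az":0,"claw":0},{"tx":-0.35,"ty":0.24,"tz":0,"ax":0,"ay":0,"az":0,"claw":0},{"tx":-0.35,"ty":0.24,"tz":0,"ax":0,"ay":0,"az":0,"claw":0}]'

```text
time: 13.5
eef_pos: [0.622, 0.0866, 0.0189]
tcp_rot: [0.132, 0.695, -0.68, 0.193]
contact_force: [-9.0, -0.3, 4.9]
opening: 0.001
```

```bash
python3 -c "
from lev import *
st()"
```

```text
t 13.5 uvz [0.6271 0.0322 0.0189] F [-9.   0.5  4.9] op 0.001 q [-0.05  0.2   2.12  0.18  0.36  1.28]
tooly uvz [ 0.448  0.001 -0.894] toolz [ 0.001 -1.    -0.001]
```

The stop is felt at 9 N. I'll back off outward, then go up.

Call:
play_rows --steps '[{"tx":0.9,"ty":-0.45,"tz":0,"ax":0,"ay":0,"az":0,"claw":0},{"tx":2.7,"ty":-1.35,"tz":0,"ax":0,"ay":0,"az":0,"claw":0},{"tx":4.5,"ty":-2.25,"tz":0,"ax":0,"ay":0,"az":-4,"claw":0},{"tx":4.5,"ty":-5,"tz":0,"ax":0,"ay":0,"az":-10,"claw":0},{"tx":3.6,"ty":-9,"tz":0,"ax":0,"ay":0,"az":-16,"claw":0},{"tx":2.7,"ty":-13,"tz":0,"ax":0,"ay":0,"az":-22,"claw":0},{"tx":2,"ty":-16,"tz":0,"ax":0,"ay":0,"az":-27,"claw":0},{"tx":2,"ty":-16,"tz":0,"ax":0,"ay":0,"az":-27,"claw":0},{"tx":2,"ty":-16,"tz":0,"ax":0,"ay":0,"az":-27,"claw":0}]'

```text
time: 14.25
eef_pos: [0.5379, 0.0785, 0.1581]
tcp_rot: [0.027, -0.706, 0.707, -0.034]
contact_force: [0.6, 0.5, -0.6]
opening: -0.003
```

```bash
python3 -c "
from lev import *
st()
s=ctrl.get_state();im,d=cams.read_camera('wrist');cv2.imwrite('pics/w15z.png',cv2.resize(im[100:240,240:400],None,fx=5,fy=4,interpolation=cv2.INTER_CUBIC))
W,T=wcloud(d,s);q=uvz(W)
b=(q[...,0]>.56)&(q[...,0]<.6312)&(abs(q[...,1]-.032)<.022)&(q[...,2]>.015)&(q[...,2]<.15)
Q=q[b]
for z in np.arange(.015,.15,.006):
    c=Q[(Q[:,2]>=z)&(Q[:,2]<z+.006)]
    if len(c)>2: print(round(z,3),len(c),'u',c[:,0].min().round(4),np.median(c[:,0]).round(4),c[:,0].max().round(4),'v',c[:,1].min().round(3),c[:,1].max().round(3))
im,d=cams.read_camera('scene');np.save('s15.npy',d);cv2.imwrite('pics/s15z.png',cv2.resize(im[130:250,240:360],None,fx=5,fy=5,interpolation=cv2.INTER_CUBIC))
im,d=cams.read_camera('top');cv2.imwrite('pics/t15.png',im)
"
```

```text
t 14.25 uvz [0.5427 0.0314 0.1581] F [ 0.6  0.5 -0.6] op -0.003 q [-0.04  0.03  1.95  0.    1.15  1.44]
tooly uvz [ 0.01  -0.001 -1.   ] toolz [ 0.001 -1.     0.001]
0.069 12 u 0.6192 0.6193 0.6201 v 0.015 0.049
0.081 15 u 0.6178 0.6194 0.6289 v 0.018 0.045
0.087 42 u 0.6171 0.6273 0.6297 v 0.02 0.044
0.111 53 u 0.6199 0.6275 0.6312 v 0.01 0.041
0.117 540 u 0.6186 0.6247 0.6311 v 0.014 0.054
0.123 302 u 0.6173 0.623 0.6307 v 0.015 0.049
0.135 74 u 0.6304 0.6309 0.6312 v 0.011 0.054
0.141 39 u 0.6308 0.6311 0.6312 v 0.01 0.053
```

View pics/w15z.png

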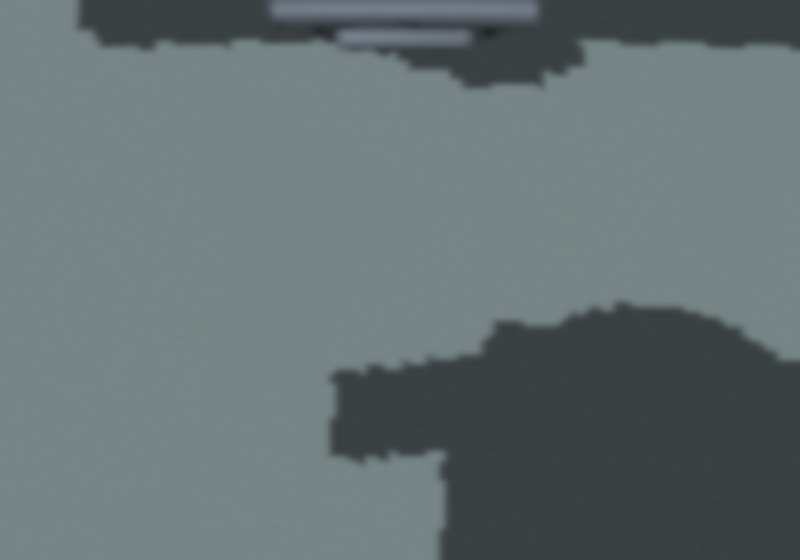

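View pics/s15z.png

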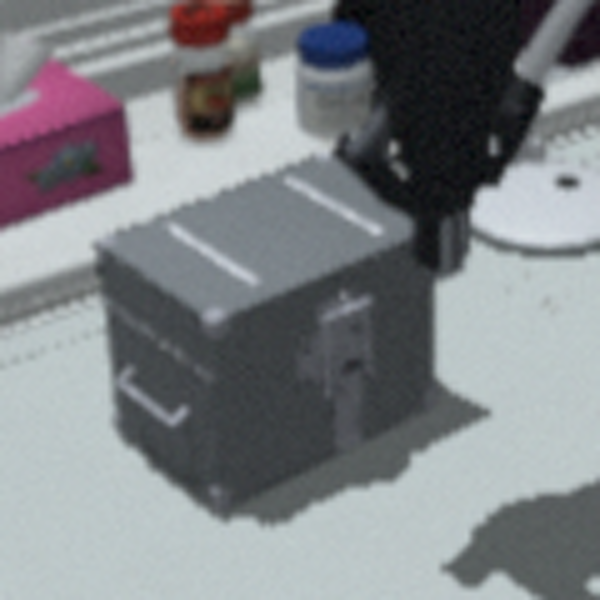

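The lever hangs against the case at (347,430) with the claw up over the keeper. I'll measure the lever angle from the scene depth, and check the bar and the loose things.

```bash
python3 -c "
from lev import *
q=uvz(cloud('scene',np.load('s15.npy')).reshape(-1,3))
b=(q[:,0]>.59)&(q[:,0]<.635)&(abs(q[:,1]-.033)<.010)&(q[:,2]>.02)
for z in np.arange(.02,.13,.008):
    c=q[b&(q[:,2]>=z)&(q[:,2]<z+.008)]
    if len(c): print(round(z,3),len(c),np.median(c[:,0]).round(4),c[:,0].min().round(4))
c=q[b&(q[:,2]>.038)&(q[:,2]<.068)]
if len(c)>5: print('slope du/dz',np.polyfit(c[:,2],c[:,0],1))
c=q[(q[:,0]>.61)&(q[:,0]<.6315)&(abs(q[:,1]-.033)<.02)&(q[:,2]>.110)&(q[:,2]<.13)];print('bar top z',np.percentile(c[:,2],[50,90]),np.median(c,0))
a=cv2.imread('pics/top0.png').astype(int);t=cv2.imread('pics/t15.png').astype(int)
for nm,(x,y) in dict(eraser=(343,266),pencil=(433,272),brush=(407,200),pen=(215,222)).items():
    D=abs(a-t)[y-14:y+15,x-14:x+15];print(nm,D.mean().round(1),(D.max(-1)>50).sum())
"
```

```text
0.02 10 0.6218 0.6189
0.028 11 0.6239 0.6205
0.036 10 0.624 0.6216
0.044 10 0.6229 0.6214
0.052 9 0.6216 0.6209
0.06 11 0.6213 0.6182
0.068 14 0.6195 0.6166
0.076 11 0.6186 0.6166
0.084 3 0.6197 0.6179
0.1 1 0.6303 0.6303
0.108 4 0.6182 0.6154
0.116 29 0.6198 0.6141
0.124 14 0.6301 0.6284
slope du/dz [-0.11930743  0.62867397]
bar top z [0.1201658  0.12743333] [0.62634718 0.0363474  0.1201658 ]
eraser 75.3 674
pencil 11.6 0
brush 12.9 13
pen 11.4 0
```

View pics/t15.png

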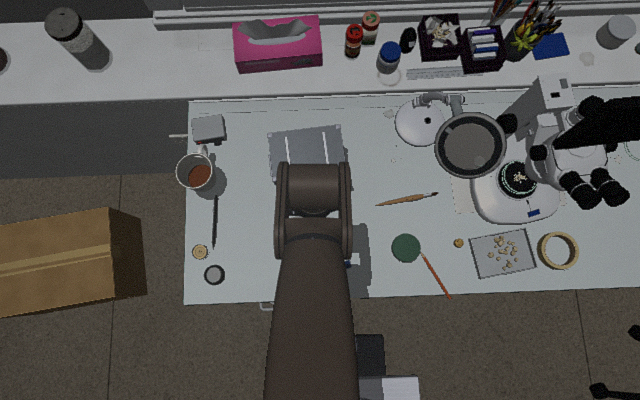

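The lever slope is −0.119, which is the −0.12 stop. The bar is in the keeper, the loose things I can see haven't moved, and the arm is clear, so I'll hand in.

```bash
python3 -c "
from h import *
st();print(ctrl.sign_off())"
```

```text
t 14.4 uvz [0.538  0.032  0.1523] F [-0.2 -0.2 -1.5] op 0.003 q [-0.04  0.04  1.96  0.    1.15  1.44]
tooly uvz [-0.002  0.    -1.   ] toolz [ 0.001 -1.    -0.   ]
the job is handed in; nothing more can be done
None
```

The case is shut and latched, and I handed the job in at 14.4 s. I pushed the lid shut and swung the claw up by its bar to just past upright. It stood there on its own, so I nudged it in over the keeper. Then I pushed the lever down past centre to its stop and backed the arm off.

**Last checks:**
- **Lid:** flat at z = 0.145 m when last measured, before the claw was hooked; the final pictures show it shut.
- **Lever:** its face slopes −0.119, which matches the −0.12 rad stop. I also felt the stop at about 9 N.
- **Claw bar:** at the keeper, about z 0.12, behind the lip. I did not measure the claw's stretch directly; I infer it is tight from the lever being past centre and the bar seated.
- **Loose things:** pencil, pen and brush look unmoved. In the last top view the arm hid most of the eraser, so I could not fully check it, but nothing went near it.
- **Robot:** clear of the case, with only about 1.5 N showing on the wrist sensor.

**Disagreements with the text:**
- **Fingertips:** they end about 29 mm short of the reported tool point when shut (about 42 mm when open). My first push therefore left the lid about 0.26 rad open, and I pushed again with that offset.
- **Tool tilt:** joint 5's lower limit kept it to about 27° for the lever push, not the 50° I had planned.

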